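# Load spacers into the bench feeder through its flap with the chute

### The arm

A 6-joint arm with a two-finger parallel gripper is mounted at the origin on the work surface. World frame = base frame: x ahead of the robot, y to its left, z up, the work surface at z = 0. Lengths are in m, angles in rad, forces in N, time in s.
With the tool pointing down it reaches from about 0.3 to 0.875 m from the base axis. Payload 6.4 kg.
Tool frame: the origin (TCP) lies where the fingers leave the gripper's body, on its centre line; the fingertips stand 64 mm ahead of it and the grasp point (between the pads) lies 45 mm ahead of it (ctrl.tcp_to_tips is the distance from the TCP to the fingertips, in m); y points along the fingers, z is the direction in which the jaws open and shut, and the axes are right-handed (so a half turn about y gives the same grasp; the last joint's range is limited). The gripper opens to 88 mm and grips with 3 to 60 N. Pads are 18 mm wide; open, the fingers measure 123 mm over their backs; the gripper's body (75 mm by 187 mm) begins 45 mm behind the grasp point.
Start: joints at [-1.496, 0.181, 1.607, -0, 1.354, -0.206], TCP at [0.159, -0.552, 0.303] pointing down, gripper open.
Joint ranges: [-2.99, 2.99], [-0.89, 2.07], [0.3, 2.58], [-1.14, 4.28], [0, 2.63], [-3.12, 3.12]. Speed limits (rad/s): [2.57, 2.57, 3.01, 3.14, 3.14, 3.14].

### API

Orientations are given as a unit quaternion [x, y, z, w].
In Python, from bench import ctrl, snapshot, workorder gives the robot as it stands.
- The arm moves only by the tool step_arm, never from a script. Its argument "plan" is one flat list of numbers, 4 for each row, row after row: the shift along the tool's x, y, z as a fraction of full scale, then the turn about the tool's y as a fraction of full scale. In form: [tx, ty, tz, twist, tx, ty, tz, twist, ...]. A call has 1 to 12 rows; each row is the pose to reach, as a shift and turn from the pose commanded when the call began, along the tool's axes at that moment; what a row does not reach only later rows make up. Full scale, the value 1, is 0.25 m for a shift and 45 degrees for a turn. A row lasts 1/12 s, in which the tool goes at most 41.7 mm and 7.16 degrees, less where a joint would pass 70% of its speed; a pose out of reach is approached as far as the arm can. A call with a number of a shift or a turn outside -1 to 1 is refused whole. A call with a gripper value outside its range is refused whole. "grip" is the opening, from 0 (shut) to 1 (fully open), set as the call begins (left out, the last holds). The fingers move at their own pace and stop on an object; the grip force is fixed at half the most. Time passes only in rows, so rows that repeat a pose let the fingers close. It gives the time, the measured TCP pose, the force and the opening at its end, in the units of the state.
- ctrl.observe(): the state, without advancing time (a new reading comes with each control period).
- snapshot(name): name is "scene" or "top"; returns a dict with "pixels" (420x560x3 uint8, red, green, blue), "depth" (420x560 float32, m along the optical axis (not along the pixel's ray), 0 where there is no reading), "intrinsics" (3x3 intrinsics, pixels), "k1" (the pictures are not rectified: a ray, as slopes to the right and down, at radius r is drawn at 1 + k1 r^2 times it, then the intrinsics apply), "extrinsics" (4x4, takes a point from camera to world coordinates). Camera axes: x right, y up, looking along -z (the intrinsics and any distortion apply to the point x, -y, -z); pixel columns grow to the right and rows downward; lengths in m; the calibration is good to about 2 mm. A picture is of the moment at which its call begins.
- workorder.job_done(): hands the job in, once; it reports no verdict.
The state is a dict: "time_s": time; "joint_pos": joint angles; "joint_vel": joint speeds; "effort": joint torques, N m; "eef_pos": TCP position; "ee_rot": TCP orientation; "contact_force": force on the tool from outside, world axes, zero at the start; "ft_torque": the same for the moment, N m; "opening": finger opening in m.
Only numpy, scipy, OpenCV 4.12 (cv2) and the standard library are available. Lean on these libraries where they do the work, as an engineer would, in place of code of your own. Each camera call takes 0.05 s, during which the arm holds its last target.

### The job

Top up the bench feeder: take the aluminium chute with its four hex spacers from the mat, rest its nose gently on the steel sill of the feeder's inlet slot, push it in through the slot and its dust flap and, with the chute still bearing lightly on the sill, tip it so that all four spacers slide into the hopper. Do not lean hard on the feeder, do not push the flap with the gripper, and leave the other things on the bench alone. Then draw the chute out so that the flap shuts and lay it empty and upright back on the black mat.

Things in the scene. Friction and masses are not known exactly. Their poses are not given: they have to be found in the camera images.
- feeder: Bench spacer feeder, a fixed grey steel box 160 (x) by 130 mm (y), 139 mm high, with a clear cover screwed down on top. Origin: on the table under its centre; z up; x points from its inlet face (at x = -80 mm) to its back, so the chute goes in along +x. The only way in is the slot in the inlet face, with the flap behind it.
- mouth (a point): Middle of the lower edge of the inlet slot (the inner edge of its steel sill), drawn at its middle setting, 86 mm above the table. The slot is 32 mm wide and 22.5 mm high, cut in a plate clamped at any height from 8 mm below to 8 mm above this, different each time and not measured: find it by feel or sight. Its upper edge always lies 22.5 mm above the sill. Axes as the feeder's.
- ledge (a point): Point over the outer part of the sill, 22 mm outside the mouth (-x), at the middle setting (true height within 8 mm, as for the mouth). The sill is a level smooth rigid ledge, 37 mm wide, from 34 mm outside the mouth to the mouth; two ears 12 mm high, 32 mm apart inside, stand along it. The slotted plate rises from it 2 to 5 mm outside the mouth.
- hopper (a point): Middle of the hopper's flat floor inside the feeder, 32 mm above the table. The hopper is 152 mm (x) by 122 mm (y) inside. A spacer lying in it has its centre about 38 mm above the table (more if on another). Axes as the feeder's.
- flap (a joint): Dust flap: a light aluminium plate 32 mm wide and 46 mm long that hangs just inside the slot from a hinge 122 mm above the table and closes the mouth. 0 = hanging shut; grows as it is pushed inward (rad, at most 1.5). A weak spring shuts it (about 0.3 to 1 N at its lower end).
- chute_center (a point): Middle of the chute, a loose aluminium trough 200 (x) by 26 (y) mm outside, 21 mm wide inside, 26 mm high (this point is half-way up), floor and walls 2.5 mm. +x points to its open nose (x = +100 mm); the rear is closed. Walls only 16 mm high over the last 50 mm to the nose. z up. About 110 g; take it across the two rubber strips outside its walls (29 mm over both, 60 mm long, centred at x = -25 mm, where it balances).
- mat: Black work mat, fixed, 260 mm (x) by 460 mm (y), 2 mm thick; origin at the centre of its underside on the table. The chute starts on it.
- spacer0_c (a point): Centre of a steel hexagonal spacer, 12 mm across flats, 25 mm long (along x), about 20 g, lying loose in the chute. Slides on the chute's floor when that is tipped about 14 to 22 degrees; slides freely at 26 to 28. (The chute, bearing on the sill, can be tipped to about 30 degrees before it meets the slot's upper edge.)
- spacer1_c (a point): Centre of a steel hexagonal spacer, 12 mm across flats, 25 mm long (along x), about 20 g, lying loose in the chute. Slides on the chute's floor when that is tipped about 14 to 22 degrees; slides freely at 26 to 28. (The chute, bearing on the sill, can be tipped to about 30 degrees before it meets the slot's upper edge.)
- spacer2_c (a point): Centre of a steel hexagonal spacer, 12 mm across flats, 25 mm long (along x), about 20 g, lying loose in the chute. Slides on the chute's floor when that is tipped about 14 to 22 degrees; slides freely at 26 to 28. (The chute, bearing on the sill, can be tipped to about 30 degrees before it meets the slot's upper edge.)
- spacer3_c (a point): Centre of a steel hexagonal spacer, 12 mm across flats, 25 mm long (along x), about 20 g, lying loose in the chute. Slides on the chute's floor when that is tipped about 14 to 22 degrees; slides freely at 26 to 28. (The chute, bearing on the sill, can be tipped to about 30 degrees before it meets the slot's upper edge.)
- tip_block: Bystander: black soldering-tip holder, loose; its origin is the centre of its underside. Leave it where it is.
- solder_stand: Bystander: solder reel on its stand, loose; its origin is the centre of its underside. Leave it where it is.
- board_a: Bystander: small green circuit board, loose; its origin is the centre of its underside. Leave it where it is.
- board_b: Bystander: small green circuit board, loose; its origin is the centre of its underside. Leave it where it is.
- cap: Bystander: blue plastic cap, loose; its origin is the centre of its underside. Leave it where it is.
- flux_pot: Bystander: white pot, loose; its origin is the centre of its underside. Leave it where it is.
- driver: Bystander: screwdriver, loose; its origin is the centre of its underside. Leave it where it is.
- parts_tray: Bystander: black tray of connectors, loose; its origin is the centre of its underside. Leave it where it is.
Not all that is in view belongs to the job. What is shaped like the part that bears chute_center but blue or red is not meant.

How it is judged:
By the outcome, as a careful person would: the job done as asked, in the order asked, and still so for the second after the job is handed in, with the robot touching nothing.
It also fails if it takes over 72 s, if anything falls off the work surface, if the arm or the gripper's body presses on something with over 40 N, if the wrist force passes 120 N, or if a joint passes its speed limit or range.

## Working session

There is one attempt and no reset: what is moved stays moved. The work goes in short steps, Python scripts to look and compute and a tool call to move; the robot and the scene stay as the last step left them, time stands still between calls to the robot, and variables do not carry over. Pictures are saved under pics/ and viewed, and the job is handed in when it is done.

Besides the shell and the picture viewer there is one more tool, called after "Call:" by a JSON object that holds its "fn" and its "kwargs", one argument or row to a line. step_arm: Moves the arm, as the interface text tells. Shift numbers are shares of 0.25 m and turn numbers shares of 45 degrees, none past 1 either way. Its arguments: {"type":"object","properties":{"plan":{"type":"array"},"grip":{"type":"number"}},"required":["plan"]}

```bash
ls; mkdir -p pics; python3 - <<'E'
from bench import ctrl, snapshot, workorder
import cv2,pickle
s=ctrl.observe()
print(s)
for n in("scene","top"):
    d=snapshot(n)
    pickle.dump(d,open(f'{n}0.pkl','wb'))
    cv2.imwrite(f'pics/{n}0.png',d['pixels'][:,:,::-1])
    print(n,d['intrinsics'],d['k1'],d['extrinsics'])
print(ctrl.tcp_to_tips)
E
```

```text
pics
{'time_s': 0.0, 'joint_pos': array([-1.49629192e+00,  1.81482864e-01,  1.60796945e+00, -1.23386068e-05,
        1.35379197e+00, -2.06295125e-01]), 'joint_vel': array([ 8.20536786e-04,  7.59637018e-04, -7.60466703e-04, -1.38784717e-03,
        6.52481025e-05,  1.57182118e-03]), 'effort': array([ 1.03289582e-03, -4.33878207e+01, -3.41845071e+01,  7.01695634e-02,
        3.86599638e-02, -1.46035168e-04]), 'eef_pos': array([ 0.1593316 , -0.55205601,  0.30186139]), 'ee_rot': array([-0.09891849,  0.70073153, -0.69956562,  0.09898689]), 'contact_force': array([-0.04715958,  0.13719363,  0.07610463]), 'ft_torque': array([-0.02422108, -0.00348702, -0.03974626]), 'opening': 0.08808665209803451}
scene [[495.33105671   0.         273.44837415]
 [  0.         495.33105671 210.11943604]
 [  0.           0.           1.        ]] -0.1730899657772617 [[ 0.81092577 -0.33256349  0.48145708  1.20094161]
 [ 0.58506561  0.47470915 -0.65753286 -1.09607257]
 [-0.00988066  0.81489432  0.57952535  0.96417184]
 [ 0.          0.          0.          1.        ]]
top [[517.59328328   0.         278.6840592 ]
 [  0.         517.59328328 206.25915296]
 [  0.           0.           1.        ]] 0.02451965096553412 [[-0.00585031  0.99482818 -0.10140345  0.34867406]
 [-0.99993512 -0.00482871  0.01031717 -0.12036899]
 [ 0.00977416  0.10145723  0.99479189  1.40266195]
 [ 0.          0.          0.          1.        ]]
0.064
```

View pics/scene0.png

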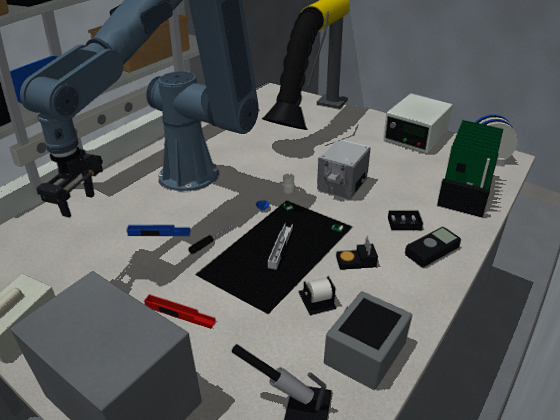

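View pics/top0.png

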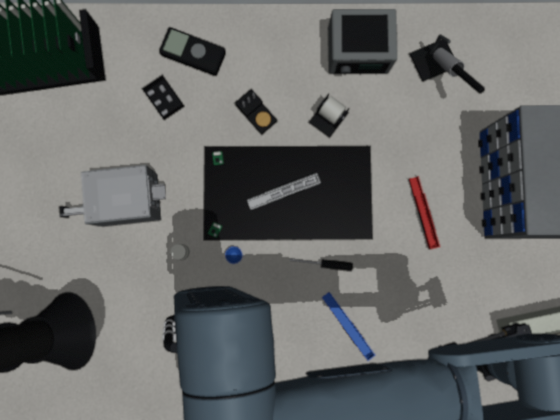

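```bash
cat > h.py <<'E'
import numpy as np,cv2,pickle
def world(d,u,v,z=None):
    """pixel(s)-> world using depth (z None) or depth value given"""
    K=d['intrinsics'];k1=d['k1'];E=d['extrinsics']
    u=np.atleast_1d(u).astype(float);v=np.atleast_1d(v).astype(float)
    pts=np.stack([u,v],-1)[:,None,:]
    s=cv2.undistortPoints(pts,K,np.array([k1,0,0,0.]))[:,0]
    if z is None:
        z=d['depth'][np.round(v).astype(int),np.round(u).astype(int)]
    c=np.stack([s[:,0]*z,-s[:,1]*z,-z*np.ones(len(u))],-1)
    return c@E[:3,:3].T+E[:3,3]
def plane(d,u,v,h):
    a=world(d,u,v,1.0);o=d['extrinsics'][:3,3]
    t=(h-o[2])/(a[:,2]-o[2]);return o+(a-o)*t[:,None]
def proj(d,P):
    P=np.atleast_2d(P);E=d['extrinsics'];c=(P-E[:3,3])@E[:3,:3]
    x=c[:,0]/-c[:,2];y=-c[:,1]/-c[:,2];r=1+d['k1']*(x*x+y*y)
    K=d['intrinsics'];return np.stack([K[0,0]*x*r+K[0,2],K[1,1]*y*r+K[1,2]],-1)
def crop(d,u0,u1,v0,v1,f,name):
    im=d['pixels'][v0:v1,u0:u1,::-1]
    cv2.imwrite('pics/'+name,cv2.resize(im,None,fx=f,fy=f,interpolation=cv2.INTER_CUBIC))
def load(n): return pickle.load(open(n,'rb'))
def snap(n,fn):
    from bench import snapshot
    d=snapshot(n);pickle.dump(d,open(fn,'wb'));return d
E
python3 - <<'E'
from h import *
t=load('top0.pkl');s=load('scene0.pkl')
crop(t,235,335,160,220,8,'t_chute.png')
crop(t,50,180,155,235,6,'t_feed.png')
crop(s,260,300,215,275,10,'s_chute.png')
crop(s,300,390,130,205,8,'s_feed.png')
E
```

```text
(no output)
```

View pics/t_chute.png

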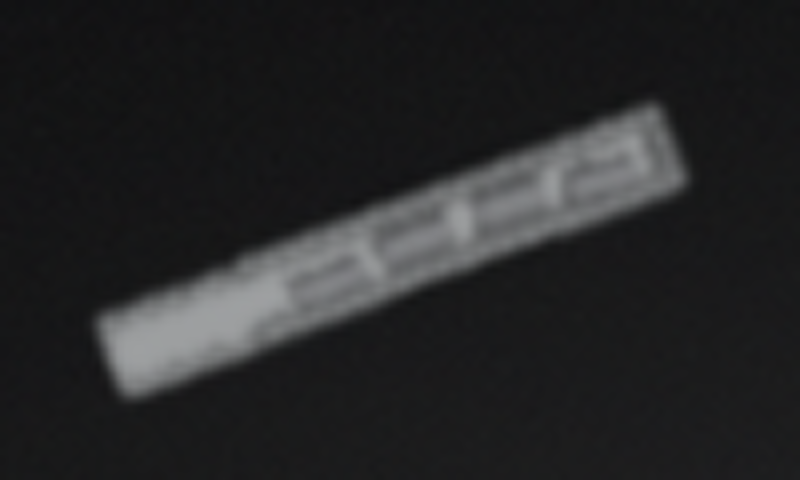

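View pics/t_feed.png

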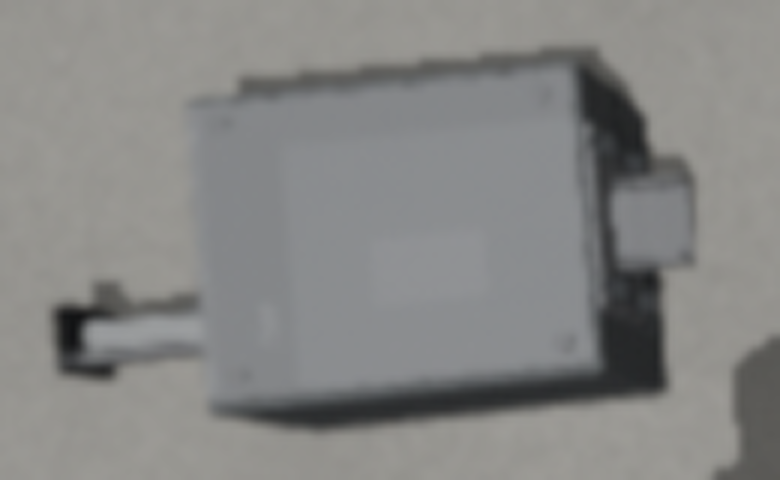

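View pics/s_chute.png

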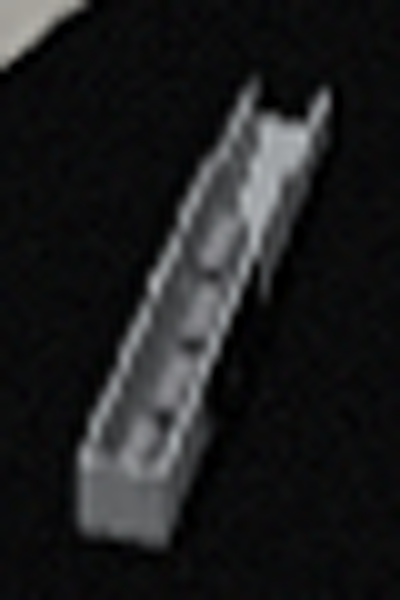

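View pics/s_feed.png

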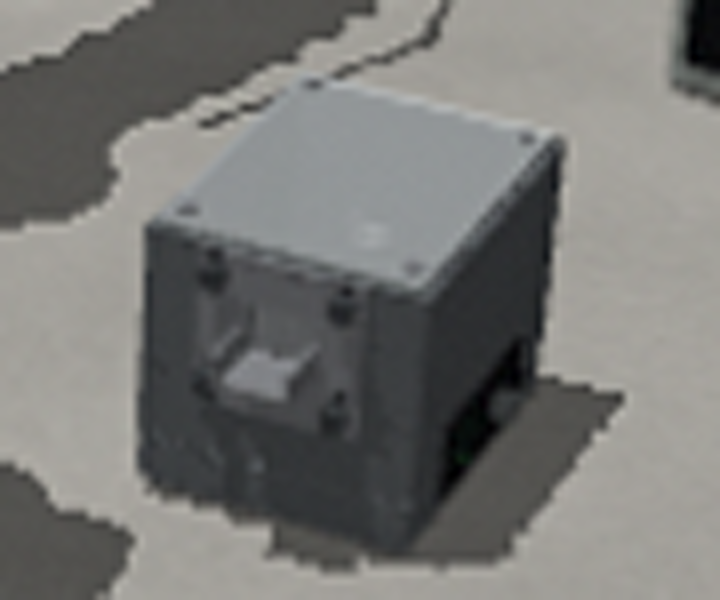

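```bash
python3 - <<'E'
from h import *
np.set_printoptions(precision=4,suppress=True)
t=load('top0.pkl');s=load('scene0.pkl')
print('table chk',world(t,[450,120],[130,260]),world(s,[230,500],[350,220]))
print('mat',world(t,[230,330],[170,220]))
r=plane(t,[317.1,321],[172.9,182.9],.028);n=plane(t,[247.1,251.5],[199.6,210],.018)
print('rear',r,'nose',n)
R=r.mean(0);N=n.mean(0);print('len',np.linalg.norm((N-R)[:2]),'yaw',np.degrees(np.arctan2(*(N-R)[:2][::-1])),'ctr',(N+R)/2)
# depth based chute points from both cams
for d,nm,box in((t,'top',(240,330,165,215)),(s,'scene',(262,298,220,272))):
    u0,u1,v0,v1=box
    uu,vv=np.meshgrid(np.arange(u0,u1),np.arange(v0,v1));P=world(d,uu.ravel(),vv.ravel())
    m=(P[:,2]>.010)&(P[:,2]<.05);Q=P[m];c=Q.mean(0);w=np.linalg.svd(Q[:,:2]-c[:2])[2][0]
    if w[1]<0:w=-w
    a=(Q[:,:2]-c[:2])@w;l=(Q[:,:2]-c[:2])@[-w[1],w[0]]
    q=[a.min(),a.max(),l.min(),l.max()]
    mid=c[:2]+w*(q[0]+q[1])/2+np.array([-w[1],w[0]])*(q[2]+q[3])/2
    print(nm,m.sum(),'yaw',np.degrees(np.arctan2(w[1],w[0])),'ext',q,'mid',mid,'zmax',np.sort(Q[:,2])[-10:])
# feeder
for d,nm,box in((t,'top',(50,180,150,240)),(s,'scene',(300,390,130,205))):
    u0,u1,v0,v1=box
    uu,vv=np.meshgrid(np.arange(u0,u1),np.arange(v0,v1));P=world(d,uu.ravel(),vv.ravel())
    m=(P[:,2]>.130)&(P[:,2]<.150);Q=P[m]
    rect=cv2.minAreaRect((Q[:,:2]*1000).astype(np.float32));print(nm,m.sum(),rect,'z',np.median(Q[:,2]))
    pts=cv2.boxPoints(rect);print(pts)
    m=(P[:,2]>.070)&(P[:,2]<.110)
    
# sill heights top
print(world(t,[154,158,162,157,160,159],[192,192,192,188,196,199]))
print(world(s,np.array([225,255,285,250,270,300])/8+300,np.array([380,385,390,365,372,375])/8+130))
E
```

```text
table chk [[ 0.7006 -0.609   0.0029]
 [ 0.3489  0.2916 -0.0009]] [[ 0.6587 -0.5409  0.0029]
 [ 1.059   0.3903 -0.0005]]
mat [[ 0.5918 -0.0023  0.0022]
 [ 0.453  -0.2736  0.0057]]
rear [[ 0.5785 -0.2384  0.028 ]
 [ 0.5513 -0.2486  0.028 ]] nose [[ 0.5082 -0.0498  0.018 ]
 [ 0.4801 -0.0617  0.018 ]]
len 0.20062383048045043 yaw 110.63441296397727 ctr [ 0.5295 -0.1496  0.023 ]
top 443 yaw 110.20442515347186 ext [np.float64(-0.08317304944868292), np.float64(0.11678222849897445), np.float64(-0.014916424727223628), np.float64(0.06778003970697903)] mid [ 0.5048 -0.1559] zmax [0.031  0.0311 0.032  0.032  0.0321 0.0321 0.0322 0.0325 0.0339 0.0355]
scene 321 yaw 110.95149885884841 ext [np.float64(-0.07840384443009442), np.float64(0.12600950061057664), np.float64(-0.015125917651344866), np.float64(0.0162177308797864)] mid [ 0.5327 -0.1505] zmax [0.0284 0.0286 0.0288 0.0289 0.029  0.0292 0.0293 0.0293 0.03   0.0316]
top 3500 ((510.49053955078125, 262.921142578125), (130.57162475585938, 173.52389526367188), 5.960982799530029) z 0.137982743256841
[[436.5474 342.434 ]
 [454.5681 169.8483]
 [584.4337 183.4083]
 [566.413  355.994 ]]
scene 924 ((511.3327331542969, 263.5980224609375), (133.98419189453125, 182.63284301757812), 5.577377796173096) z 0.13801049482416966
[[435.7828 347.9712]
 [453.5328 166.2029]
 [586.8827 179.2249]
 [569.1326 360.9931]]
[[0.5207 0.1837 0.0888]
 [0.5212 0.1744 0.0849]
 [0.5211 0.1642 0.0846]
 [0.5311 0.1765 0.0877]
 [0.5103 0.1682 0.0892]
 [0.5015 0.1684 0.0988]]
[[0.5124 0.1584 0.0873]
 [0.5264 0.1592 0.0894]
 [0.5417 0.1574 0.0933]
 [0.5183 0.1688 0.0916]
 [0.5227 0.1787 0.0847]
 [0.5391 0.1749 0.0909]]
```

```bash
python3 - <<'E'
from h import *
np.set_printoptions(precision=4,suppress=True)
t=load('top0.pkl');s=load('scene0.pkl')
c=plane(t,np.array([193,577,605,213])/6+50,np.array([103,62,370,410])/6+155,.139)
print(c); b=(c[0]+c[3])/2;f=(c[1]+c[2])/2
print('back',b,'front',f,'len',np.linalg.norm(b-f),'yaw',np.degrees(np.arctan2((b-f)[1],(b-f)[0])),'w',np.linalg.norm(c[0]-c[3]),np.linalg.norm(c[1]-c[2]),'ctr',c.mean(0))
cs=plane(s,np.array([150,430,562,318])/8+300,np.array([225,298,140,80])/8+130,.139)
print('scene',cs,'ctr',cs.mean(0)); f=(cs[0]+cs[1])/2;b=(cs[2]+cs[3])/2
print(np.linalg.norm(b-f),np.degrees(np.arctan2((b-f)[1],(b-f)[0])))
# sill outline
print('sill top', plane(t,np.array([612,690,694,615])/6+50,np.array([185,175,265,268])/6+155,.088))
ctr=(c.mean(0)+cs.mean(0))/2;yaw=np.radians(96);X=np.array([np.cos(yaw),np.sin(yaw)]);Y=np.array([-X[1],X[0]])
for d,nm,box in((t,'top',(145,170,175,210)),(s,'scene',(320,350,160,185))):
    u0,u1,v0,v1=box
    uu,vv=np.meshgrid(np.arange(u0,u1),np.arange(v0,v1));P=world(d,uu.ravel(),vv.ravel())
    lx=(P[:,:2]-ctr[:2])@X;ly=(P[:,:2]-ctr[:2])@Y
    m=(lx>-.112)&(lx<-.09)&(abs(ly)<.012)&(P[:,2]>.07)&(P[:,2]<.105)
    print(nm,m.sum(),np.median(P[m,2]),P[m,2].mean(),P[m,2].std())
for h in (.078,.083,.088,.093): print('sill front edge scene',h,plane(s,np.array([220,290])/8+300,np.array([388,402])/8+130,h))
E
```

```text
[[0.5639 0.348  0.139 ]
 [0.5804 0.1924 0.139 ]
 [0.4535 0.1786 0.139 ]
 [0.4381 0.336  0.139 ]]
back [0.501 0.342 0.139] front [0.5169 0.1855 0.139 ] len 0.15733127110271314 yaw 95.82564905870991 w 0.12637165204011327 0.12768576525135922 ctr [0.509  0.2638 0.139 ]
scene [[0.4634 0.1739 0.139 ]
 [0.5893 0.1886 0.139 ]
 [0.572  0.3445 0.139 ]
 [0.4559 0.3316 0.139 ]] ctr [0.5202 0.2596 0.139 ]
0.15728933784818094 94.51299937736479
sill top [[0.5367 0.1892 0.088 ]
 [0.5408 0.1562 0.088 ]
 [0.5022 0.1539 0.088 ]
 [0.5011 0.1873 0.088 ]]
top 62 0.08865595925807701 0.0892375336926616 0.004026856767234766
scene 23 0.08840635252279738 0.08834905302640407 0.0022862670557219993
sill front edge scene 0.078 [[0.5067 0.1649 0.078 ]
 [0.5366 0.1723 0.078 ]]
sill front edge scene 0.083 [[0.5106 0.1578 0.083 ]
 [0.5404 0.1651 0.083 ]]
sill front edge scene 0.088 [[0.5145 0.1507 0.088 ]
 [0.5441 0.158  0.088 ]]
sill front edge scene 0.093 [[0.5184 0.1436 0.093 ]
 [0.5479 0.1508 0.093 ]]
```

```bash
cat >> h.py <<'E'
def overlay(d,polys,u0,u1,v0,v1,f,name):
    im=cv2.resize(d['pixels'][v0:v1,u0:u1,::-1],None,fx=f,fy=f,interpolation=cv2.INTER_CUBIC)
    for P,col in polys:
        q=proj(d,np.array(P)); q=((q-[u0,v0]+.5)*f)
        cv2.polylines(im,[np.round(q*16).astype(np.int32)],True,col,1,cv2.LINE_AA,4)
    cv2.imwrite('pics/'+name,im)
def fr(c,yaw):
    y=np.radians(yaw);X=np.array([np.cos(y),np.sin(y),0]);Y=np.array([-X[1],X[0],0]);Z=np.array([0,0,1.])
    return lambda a: np.array([[c[0],c[1],0]+p[0]*X+p[1]*Y+p[2]*Z for p in a])
def fpolys(c,yaw,sill):
    F=fr(c,yaw)
    return [(F([(-.08,-.065,.139),(.08,-.065,.139),(.08,.065,.139),(-.08,.065,.139)]),(0,255,0)),
     (F([(-.08,-.065,0),(-.08,-.065,.139),(-.08,.065,.139),(-.08,.065,0)]),(0,255,255)),
     (F([(-.114,-.0185,sill),(-.08,-.0185,sill),(-.08,.0185,sill),(-.114,.0185,sill)]),(0,0,255))]
E
python3 - <<'E'
from h import *
t=load('top0.pkl');s=load('scene0.pkl')
p=fpolys((.510,.2635),95.8,.088)
overlay(t,p,50,180,155,235,6,'o_t.png');overlay(s,p,300,390,130,205,8,'o_s.png')
E
```

```text
(no output)
```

View pics/o_t.png

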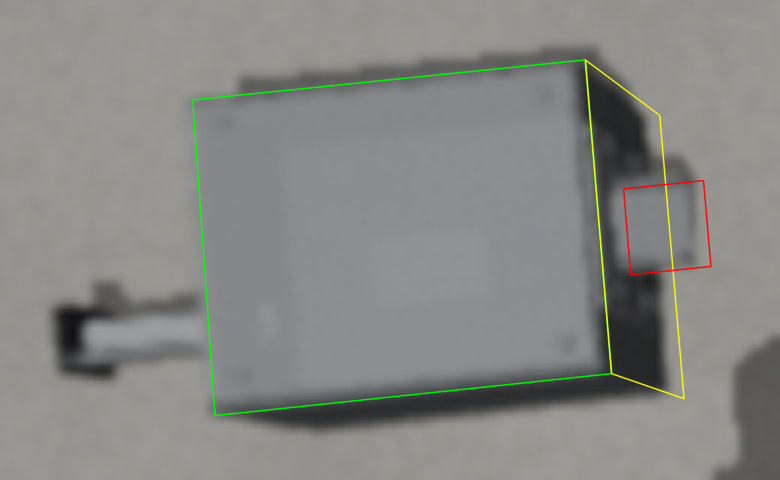

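View pics/o_s.png

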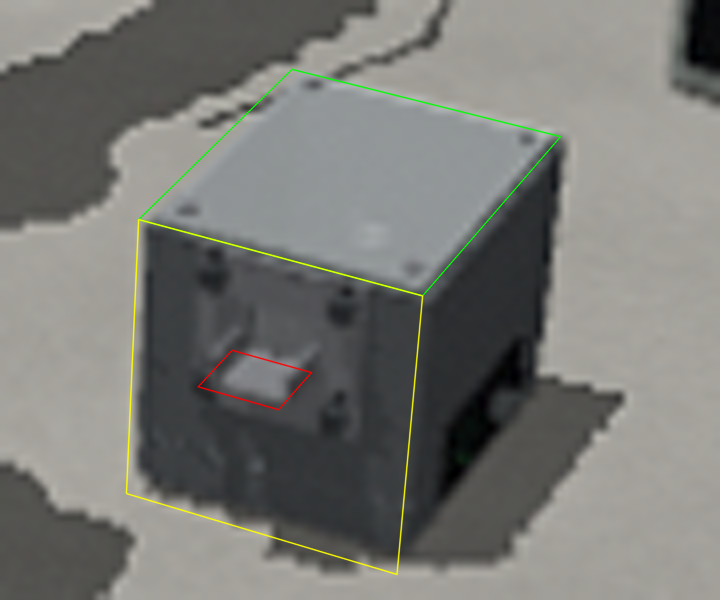

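```bash
cat >> h.py <<'E'
from scipy.spatial.transform import Rotation as Ro
def goto(tgt,zyaw,s=None):
    """print shift/twist fractions from current pose to TCP tgt with jaw z-axis yaw"""
    from bench import ctrl
    s=ctrl.observe();R=Ro.from_quat(s['ee_rot']).as_matrix()
    d=R.T@(np.array(tgt)-s['eef_pos'])
    cur=np.degrees(np.arctan2(R[1,2],R[0,2]));dy=(zyaw-cur+180)%360-180
    print('pos',s['eef_pos'].round(4),'yaw',cur.round(2),'tilt',R[2].round(4),'-> frac',(d/.25).round(4),'twist',round(-dy/45,4),'F',s['contact_force'].round(2),'T',s['ft_torque'].round(3),'op',round(s['opening'],5),'t',round(s['time_s'],2))
def cpolys(c,yaw,z0=.002):
    F=fr(c,yaw)
    return [(F([(-.1,-.013,z0+.026),(.05,-.013,z0+.026),(.05,.013,z0+.026),(-.1,.013,z0+.026)]),(0,255,0)),
     (F([(.05,-.013,z0+.016),(.1,-.013,z0+.016),(.1,.013,z0+.016),(.05,.013,z0+.016)]),(0,255,255)),
     (F([(-.1,-.013,z0),(.1,-.013,z0),(.1,.013,z0),(-.1,.013,z0)]),(0,0,255))]
E
python3 - <<'E'
from h import *
t=load('top0.pkl');s=load('scene0.pkl')
p=cpolys((.530,-.149),110.6)
overlay(t,p,235,335,160,220,8,'oc_t.png');overlay(s,p,255,305,215,275,10,'oc_s.png')
print(world(t,[530,500],[170,170]))
goto((.545,-.189,.2),20.6)
E
```

```text
[[ 0.54788013 -0.70582935  0.2361319 ]
 [ 0.5669403  -0.68620456  0.12700787]]
pos [ 0.1593 -0.5521  0.3019] yaw -73.91 tilt [-3.0e-04 -1.0e+00 -1.5e-03] -> frac [-1.8846  0.4098 -0.9675] twist -2.1003 F [ 0.24  0.61 -0.04] T [ 0.027 -0.037  0.021] op 0.08851 t 0.1
```

View pics/oc_t.png

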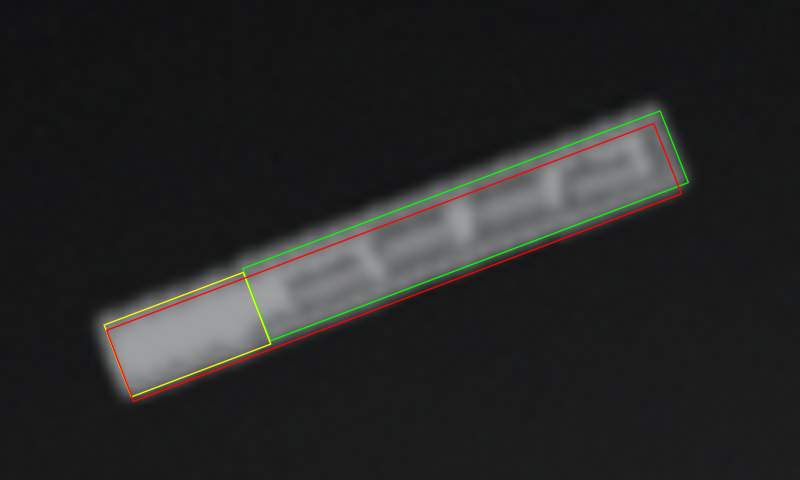

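View pics/oc_s.png

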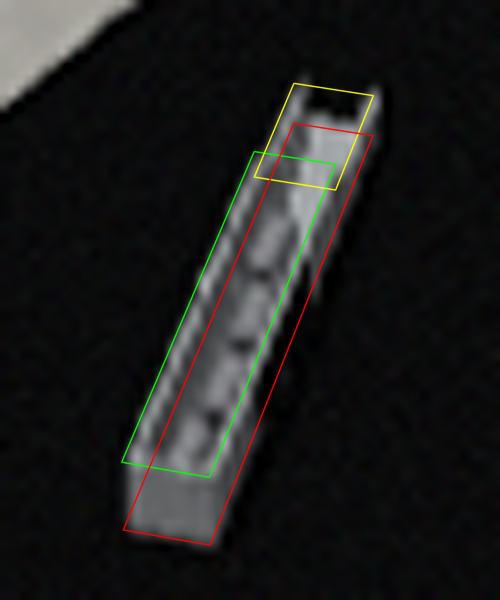

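Call:
{"fn": "step_arm", "kwargs": {
  "plan": [-0.9,0,-0.45,-1,-0.9,0,-0.45,-1,-0.9,0,-0.45,-1,-0.9,0,-0.45,-1,-0.9,0,-0.45,-1,-0.9,0,-0.45,-1,-0.9,0,-0.45,-1,-0.9,0,-0.45,-1],
  "grip": 1
}}

```text
time_s: 0.77
eef_pos: [0.3459, -0.38, 0.3024]
ee_rot: [-0.361, 0.608, -0.608, 0.361]
contact_force: [0.2, -0.1, 0.5]
opening: 0.0878
```

```bash
python3 -c "
from h import *
goto((.546,-.189,.2),20.6)"
```

```text
pos [ 0.3459 -0.38    0.3024] yaw -28.58 tilt [-4.e-04 -1.e+00 -5.e-04] -> frac [-1.0536  0.41    0.3375] twist -1.0928 F [ 0.16 -0.12  0.54] T [-0.022 -0.076  0.013] op 0.08784 t 0.77
```

Call:
{"fn": "step_arm", "kwargs": {
  "plan": [-0.96,0.2,0.3,-1,-0.96,0.2,0.3,-1,-0.96,0.2,0.3,-1,-0.96,0.2,0.3,-1,-0.96,0.2,0.3,-1,-0.96,0.2,0.3,-1,-0.96,0.2,0.3,-1,-0.96,0.2,0.3,-1,-0.96,0.2,0.3,-1]
}}

```text
time_s: 1.52
eef_pos: [0.5255, -0.2091, 0.2523]
ee_rot: [0.565, -0.426, 0.426, -0.564]
contact_force: [-0.4, 0.5, -0.1]
opening: 0.088
```

```bash
python3 -c "
from h import *
goto((.546,-.189,.12),20.6)"
```

```text
pos [ 0.5255 -0.2091  0.2523] yaw 15.93 tilt [-2.0e-04 -1.0e+00 -1.2e-03] -> frac [-0.0547  0.5291  0.1016] twist -0.1039 F [-0.39  0.47 -0.12] T [-0.048 -0.09   0.028] op 0.08797 t 1.52
```

Call:
{"fn": "step_arm", "kwargs": {
  "plan": [-0.055,0.53,0.102,-0.104,-0.055,0.53,0.102,-0.104,-0.055,0.53,0.102,-0.104,-0.055,0.53,0.102,-0.104,-0.055,0.53,0.102,-0.104,-0.055,0.53,0.102,-0.104]
}}

```text
time_s: 2.02
eef_pos: [0.5465, -0.1896, 0.1213]
ee_rot: [0.582, -0.402, 0.403, -0.581]
contact_force: [0.7, -1.1, 0.0]
opening: 0.0885
```

```bash
python3 -c "
from h import *
goto((.546,-.189,.074),20.6)
t=snap('top','top1.pkl');s=snap('scene','scene1.pkl')
crop(t,210,350,130,230,5,'t1.png');crop(s,230,330,190,290,6,'s1.png')
"
```

```text
pos [ 0.5465 -0.1896  0.1213] yaw 20.62 tilt [ 5.e-04 -1.e+00 -0.e+00] -> frac [-0.0033  0.1894 -0.0011] twist 0.0005 F [ 0.74 -1.14  0.04] T [-0.031 -0.113  0.002] op 0.08846 t 2.02
```

View pics/t1.png

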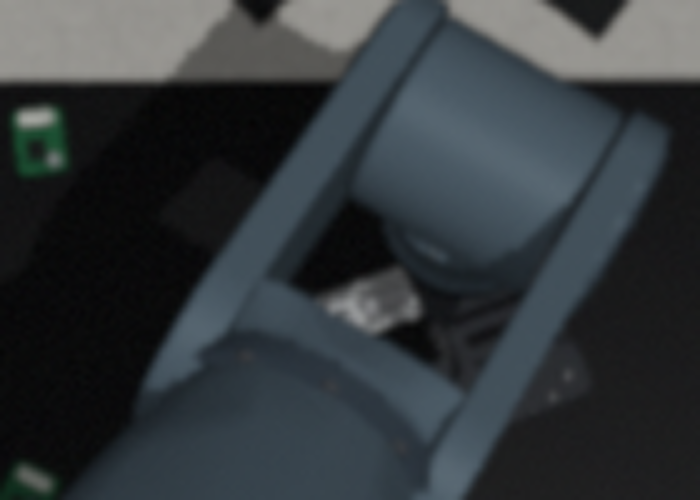

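View pics/s1.png

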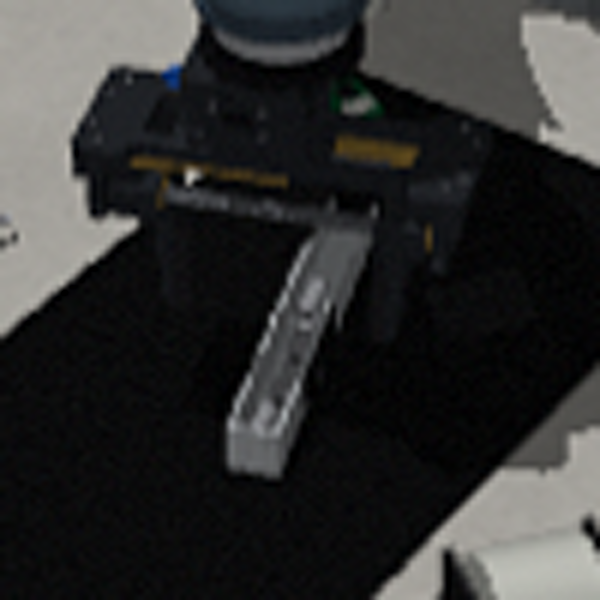

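Call:
{"fn": "step_arm", "kwargs": {
  "plan": [0,0.1,0,0,0,0.19,0,0,0,0.19,0,0,0,0.19,0,0,0,0.19,0,0],
  "grip": 0.4
}}

```text
time_s: 2.53
eef_pos: [0.5479, -0.1889, 0.0751]
ee_rot: [-0.582, 0.401, -0.403, 0.582]
contact_force: [-0.4, 0.5, 0.3]
opening: 0.0571
```

Call:
{"fn": "step_arm", "kwargs": {
  "plan": [0,0,0,0,0,0,0,0,0,0,0,0,0,0,0,0],
  "grip": 0.33
}}

```text
time_s: 2.87
eef_pos: [0.5471, -0.1881, 0.0735]
ee_rot: [0.582, -0.401, 0.402, -0.582]
contact_force: [-0.6, -1.0, 1.3]
opening: 0.0302
```

Call:
{"fn": "step_arm", "kwargs": {
  "plan": [0,0,0,0,0,0,0,0,0,0,0,0,0,0,0,0],
  "grip": 0.32
}}

```text
time_s: 3.2
eef_pos: [0.547, -0.1882, 0.0733]
ee_rot: [0.582, -0.401, 0.402, -0.582]
contact_force: [-2.2, -0.7, 6.0]
opening: 0.0283
```

Call:
{"fn": "step_arm", "kwargs": {
  "plan": [0,0,0,0,0,0,0,0,0,0,0,0],
  "grip": 0.32
}}

```text
time_s: 3.45
eef_pos: [0.547, -0.1882, 0.0733]
ee_rot: [0.582, -0.401, 0.402, -0.582]
contact_force: [-1.7, 0.1, 6.7]
opening: 0.0287
```

Call:
{"fn": "step_arm", "kwargs": {
  "plan": [0,0,0,0,0,0,0,0,0,0,0,0],
  "grip": 0.31
}}

```text
time_s: 3.7
eef_pos: [0.547, -0.1882, 0.0733]
ee_rot: [0.582, -0.401, 0.402, -0.582]
contact_force: [-1.5, -0.4, 6.2]
opening: 0.0283
```

```bash
python3 -c "
from h import *
goto((.546,-.189,.074),20.6)
s=snap('scene','scene2.pkl')
crop(s,230,330,190,290,6,'s2.png')
"
```

```text
pos [ 0.547  -0.1882  0.0733] yaw 20.78 tilt [ 5.e-04 -1.e+00  1.e-04] -> frac [ 0.0018 -0.0027 -0.0047] twist 0.0039 F [-1.52 -0.4   6.2 ] T [-0.029  0.268  0.064] op 0.02835 t 3.7
```

View pics/s2.png

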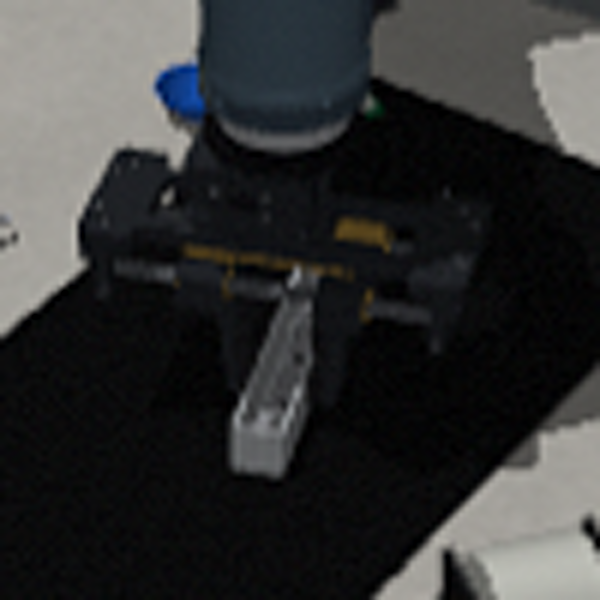

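Call:
{"fn": "step_arm", "kwargs": {
  "plan": [0,0,0,0,0,0,0,0,0,0,0,0,0,0,0,0,0,0,0,0],
  "grip": 0
}}

```text
time_s: 4.17
eef_pos: [0.547, -0.1882, 0.0733]
ee_rot: [0.582, -0.401, 0.402, -0.582]
contact_force: [-1.0, 0.5, 6.1]
opening: 0.0288
```

Call:
{"fn": "step_arm", "kwargs": {
  "plan": [0,-0.02,0,0,0,-0.03,0,0,0,-0.04,0,0,0,-0.04,0,0,0,-0.04,0,0]
}}

```text
time_s: 4.58
eef_pos: [0.5468, -0.1879, 0.0828]
ee_rot: [-0.582, 0.402, -0.402, 0.582]
contact_force: [0.5, -0.1, -3.3]
opening: 0.0287
```

```bash
python3 -c "
from h import *
goto((.546,-.189,.074),20.6)
s=snap('scene','scene3.pkl')
crop(s,230,330,190,290,6,'s3.png')
"
```

```text
pos [ 0.5468 -0.1879  0.0828] yaw 20.77 tilt [ 1.e-04 -1.e+00  1.e-04] -> frac [ 0.0031  0.035  -0.0044] twist 0.0038 F [ 0.51 -0.14 -3.25] T [-0.059 -0.1    0.029] op 0.02869 t 4.58
```

View pics/s3.png

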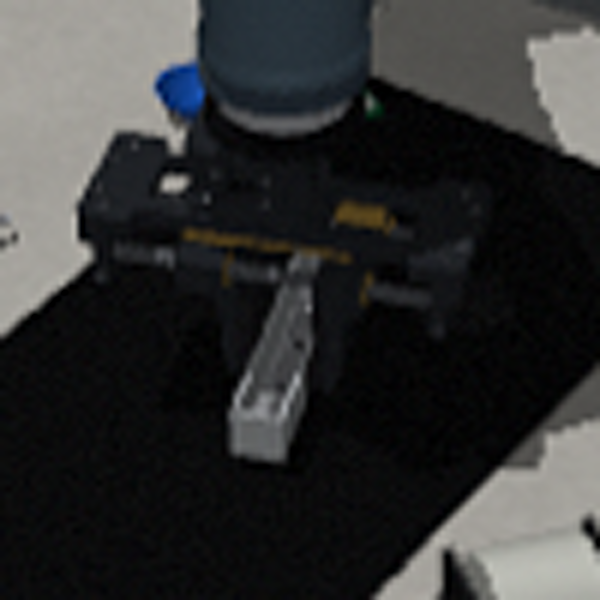

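Call:
{"fn": "step_arm", "kwargs": {
  "plan": [0,-0.03,0,0,0,-0.08,0,0,0,-0.14,0,0,0,-0.2,0,0,0,-0.26,0,0,0,-0.3,0,0,0,-0.33,0,0,0,-0.34,0,0,0,-0.34,0,0,0,-0.34,0,0]
}}

```text
time_s: 5.47
eef_pos: [0.5464, -0.1878, 0.1673]
ee_rot: [0.582, -0.402, 0.401, -0.582]
contact_force: [-0.1, -0.1, -2.3]
opening: 0.0286
```

```bash
python3 -c "
from h import *
goto((.546,-.189,.074),20.6)
s=snap('scene','scene4.pkl')
crop(s,230,350,170,270,6,'s4.png')
"
```

```text
pos [ 0.5464 -0.1878  0.1673] yaw 20.77 tilt [-5.e-04 -1.e+00 -5.e-04] -> frac [ 0.0042  0.3732 -0.0032] twist 0.0038 F [-0.06 -0.1  -2.35] T [-0.076 -0.159 -0.011] op 0.02861 t 5.47
```

View pics/s4.png

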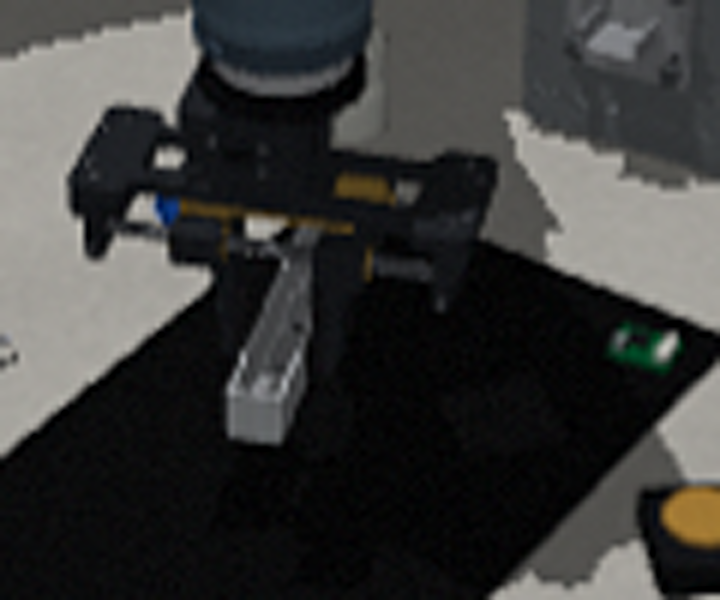

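```bash
python3 -c "
from h import *
goto((.5376,-.0081,.191),5.8)
"
```

```text
pos [ 0.5463 -0.1877  0.1669] yaw 20.77 tilt [-1.1e-03 -1.0e+00 -9.0e-04] -> frac [-0.6841 -0.0957  0.2221] twist 0.3326 F [-0.72  0.23 -2.21] T [-0.076 -0.18   0.035] op 0.02875 t 5.52
```

Call:
{"fn": "step_arm", "kwargs": {
  "plan": [-0.02,-0.02,0.005,0.01,-0.06,-0.04,0.02,0.03,-0.12,-0.06,0.04,0.06,-0.19,-0.08,0.06,0.09,-0.26,-0.096,0.085,0.13,-0.33,-0.096,0.11,0.16,-0.4,-0.096,0.13,0.2,-0.47,-0.096,0.15,0.23,-0.54,-0.096,0.175,0.26,-0.6,-0.096,0.195,0.29,-0.64,-0.096,0.21,0.31,-0.66,-0.096,0.22,0.333]
}}

```text
time_s: 6.52
eef_pos: [0.5389, -0.0122, 0.1913]
ee_rot: [0.525, -0.475, 0.474, -0.524]
contact_force: [-0.7, -0.0, -2.8]
opening: 0.0288
```

Call:
{"fn": "step_arm", "kwargs": {
  "plan": [-0.012,0,0,0,-0.02,0,0,0,-0.02,0,0,0,-0.02,0,0,0]
}}

```text
time_s: 6.85
eef_pos: [0.5391, -0.0094, 0.1916]
ee_rot: [0.525, -0.474, 0.474, -0.525]
contact_force: [-0.1, -0.2, -3.1]
opening: 0.0286
```

```bash
python3 -c "
from h import *
goto((.5376,-.0081,.191),5.8)
s=snap('scene','scene5.pkl');t=snap('top','top5.pkl')
crop(s,260,380,120,220,6,'s5.png');crop(t,80,280,130,260,4,'t5.png')
"
```

```text
pos [ 0.5391 -0.0094  0.1916] yaw 5.79 tilt [ 0.e+00 -1.e+00 -3.e-04] -> frac [-0.0057  0.0024 -0.0053] twist -0.0002 F [-0.11 -0.21 -3.08] T [-0.119 -0.059  0.006] op 0.02857 t 6.85
```

View pics/s5.png

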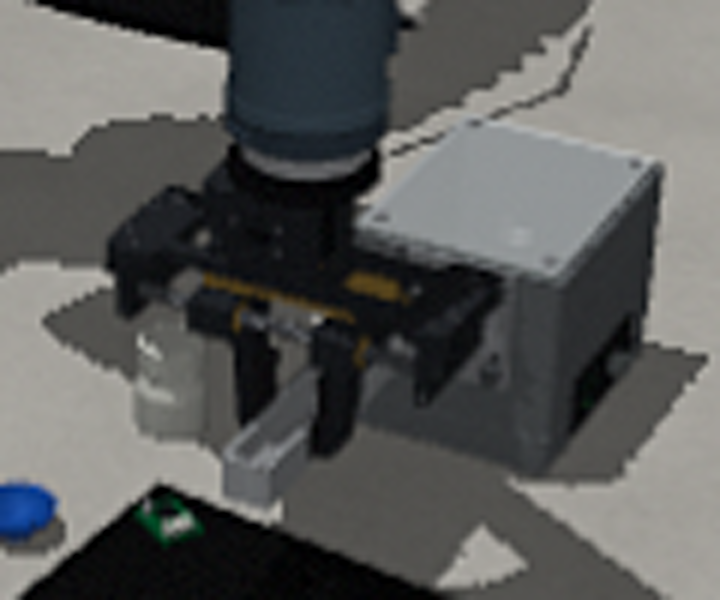

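View pics/t5.png

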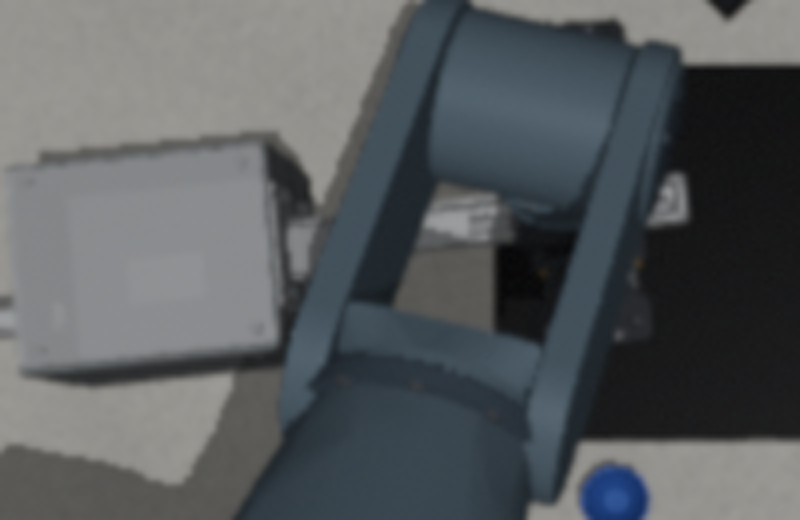

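```bash
python3 - <<'E'
from h import *
np.set_printoptions(precision=4,suppress=True)
t=load('top5.pkl');s=load('scene5.pkl');t0=load('top0.pkl');s0=load('scene0.pkl')
print('pot',world(t0,[180,180,184],[250,254,252]),world(s0,[288,288,288],[176,183,190]))
c=np.array([.5391,-.0094])+.043*np.array([-.101,.995])
p=cpolys(c,95.8,.1203)+fpolys((.510,.2635),95.8,.088)
overlay(t,p,130,270,150,220,5,'o5t.png');overlay(s,p,270,370,160,210,7,'o5s.png')
E
```

```text
pot [[0.3735 0.1213 0.0569]
 [0.3632 0.1213 0.0563]
 [0.3683 0.1113 0.0551]] [[0.3702 0.1269 0.059 ]
 [0.3798 0.1132 0.0406]
 [0.3851 0.1057 0.0175]]
```

View pics/o5t.png

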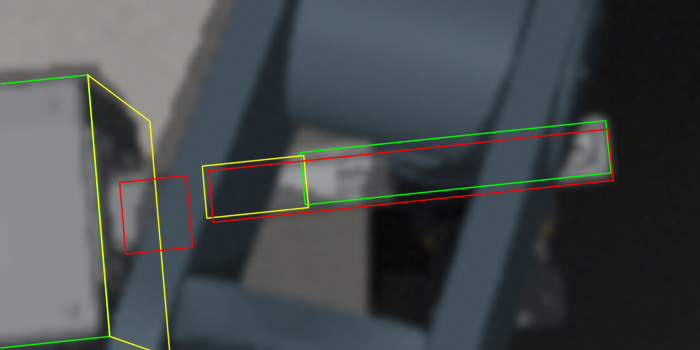

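View pics/o5s.png

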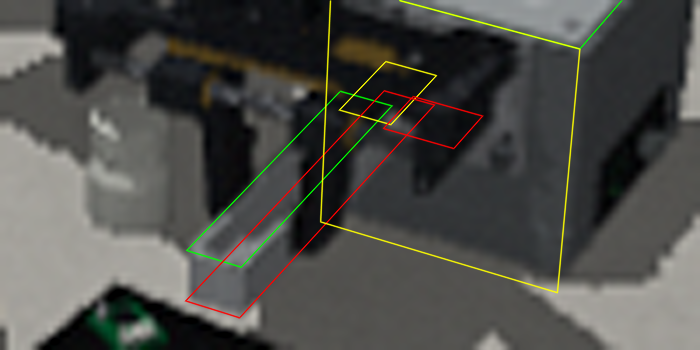

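```bash
cat >> h.py <<'E'
def spolys(c,yaw,sill,mx):
    F=fr(c,yaw);e=sill+.012
    L=[(F([(mx-.034,-.0185,sill),(mx-.004,-.0185,sill),(mx-.004,.0185,sill),(mx-.034,.0185,sill)]),(0,0,255))]
    for a,b in((-.0185,-.016),(.016,.0185)):
        L.append((F([(mx-.034,a,e),(mx-.004,a,e),(mx-.004,b,e),(mx-.034,b,e)]),(0,255,0)))
    L.append((F([(mx-.005,-.016,sill),(mx-.005,.016,sill),(mx-.005,.016,sill+.0225),(mx-.005,-.016,sill+.0225)]),(255,255,0)))
    return L
E
python3 - <<'E'
from h import *
t=load('top0.pkl');s=load('scene0.pkl')
for i,mx in enumerate((-.08,-.075)):
  p=spolys((.510,.2635),95.8,.088,mx)
  overlay(t,p,140,180,175,210,16,f'e_t{i}.png');overlay(s,p,318,350,155,190,16,f'e_s{i}.png')
a=[np.hstack([cv2.imread(f'pics/e_{k}{i}.png') for i in (0,1)]) for k in 'ts']
for k,x in zip('ts',a): cv2.imwrite(f'pics/e_{k}.png',cv2.resize(x,None,fx=.62,fy=.62,interpolation=cv2.INTER_AREA)); print(x.shape)
E
```

```text
(560, 1280, 3)
(560, 1024, 3)
```

View pics/e_t.png

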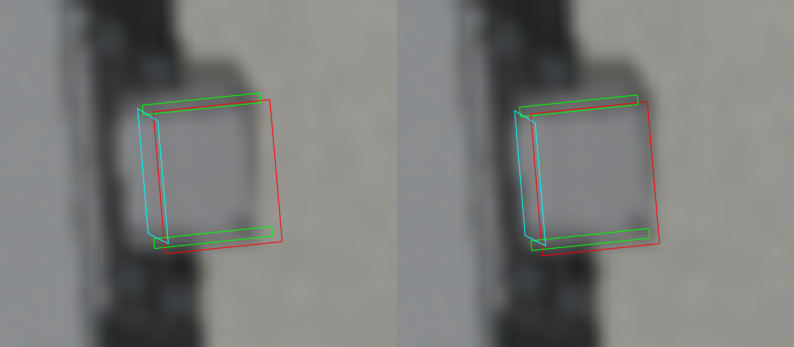

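View pics/e_s.png

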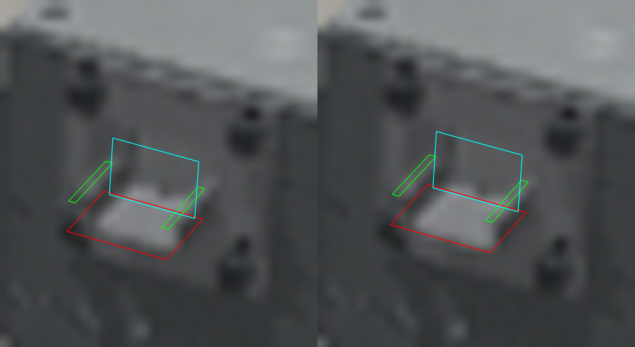

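Call:
{"fn": "step_arm", "kwargs": {
  "plan": [-0.02,0.02,-0.002,0,-0.05,0.04,-0.004,0,-0.08,0.058,-0.004,0,-0.11,0.058,-0.004,0,-0.13,0.058,-0.004,0,-0.136,0.058,-0.004,0,-0.136,0.058,-0.004,0,-0.136,0.058,-0.004,0]
}}

```text
time_s: 7.62
eef_pos: [0.5349, 0.0247, 0.1775]
ee_rot: [-0.525, 0.474, -0.474, 0.525]
contact_force: [-0.3, -0.5, -2.6]
opening: 0.0288
```

```bash
python3 - <<'E'
from h import *
goto((.5376,-.0081,.191),5.8)
t=snap('top','top6.pkl');s=snap('scene','scene6.pkl')
crop(t,135,225,160,220,8,'t6.png')
crop(s,290,390,130,205,8,'s6.png')
E
```

```text
pos [0.5349 0.0247 0.1775] yaw 5.82 tilt [ 3.e-04 -1.e+00  5.e-04] -> frac [ 0.1316 -0.054  -0.0027] twist 0.0004 F [-0.26 -0.51 -2.57] T [-0.073 -0.113 -0.02 ] op 0.02883 t 7.62
```

View pics/t6.png

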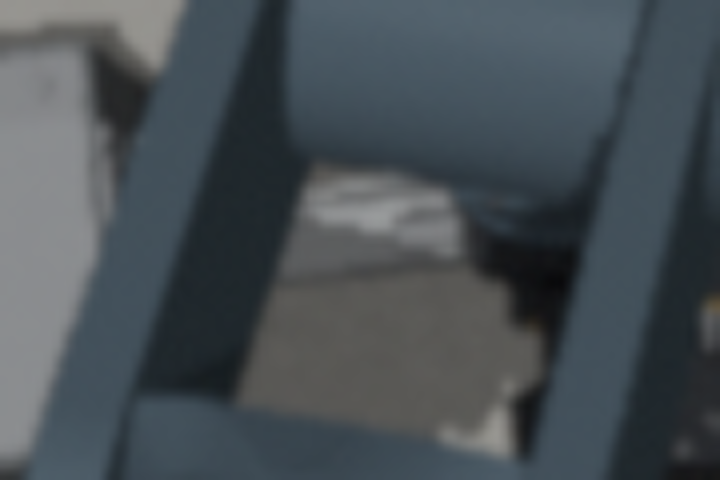

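View pics/s6.png

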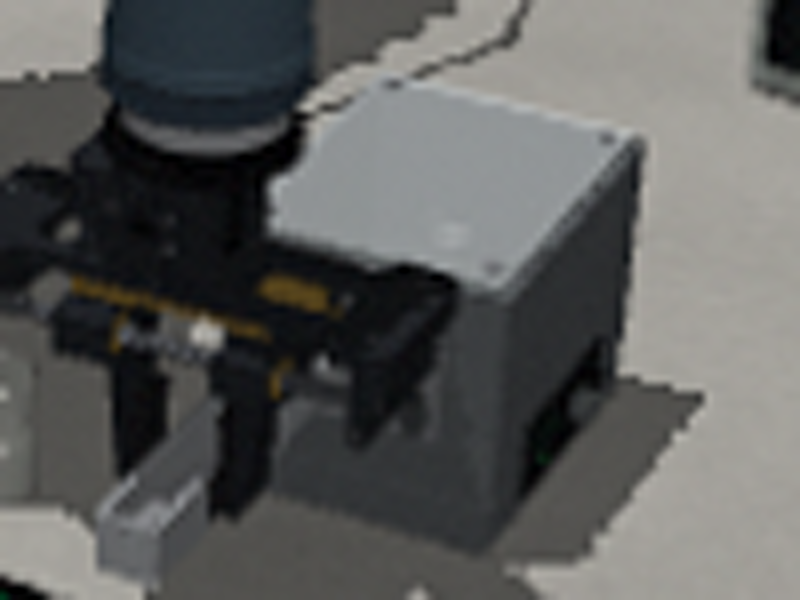

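Call:
{"fn": "step_arm", "kwargs": {
  "plan": [0,0.006,0,0,0,0.012,0,0,0,0.018,0,0,0,0.022,0,0,0,0.026,0,0,0,0.03,0,0,0,0.03,0,0,0,0.03,0,0]
}}

```text
time_s: 8.38
eef_pos: [0.5347, 0.0245, 0.1696]
ee_rot: [0.525, -0.474, 0.474, -0.525]
contact_force: [0.5, 0.6, -2.1]
opening: 0.0286
```

Call:
{"fn": "step_arm", "kwargs": {
  "plan": [0,0.003,0,0,0,0.006,0,0,0,0.009,0,0,0,0.012,0,0,0,0.012,0,0,0,0.012,0,0]
}}

```text
time_s: 8.88
eef_pos: [0.5347, 0.0246, 0.1666]
ee_rot: [0.525, -0.474, 0.474, -0.525]
contact_force: [0.1, -0.4, -1.3]
opening: 0.0291
```

Call:
{"fn": "step_arm", "kwargs": {
  "plan": [0,0.003,0,0,0,0.006,0,0,0,0.008,0,0,0,0.008,0,0,0,0.008,0,0]
}}

```text
time_s: 9.3
eef_pos: [0.5347, 0.0245, 0.1647]
ee_rot: [0.525, -0.474, 0.474, -0.525]
contact_force: [0.5, -0.1, -1.8]
opening: 0.0292
```

Call:
{"fn": "step_arm", "kwargs": {
  "plan": [0,0.004,0,0,0,0.008,0,0,0,0.008,0,0,0,0.008,0,0]
}}

```text
time_s: 9.63
eef_pos: [0.5347, 0.0246, 0.1626]
ee_rot: [0.525, -0.474, 0.474, -0.525]
contact_force: [0.4, 0.3, -1.1]
opening: 0.0286
```

Call:
{"fn": "step_arm", "kwargs": {
  "plan": [0,0.004,0,0,0,0.004,0,0,0,0.004,0,0]
}}

```text
time_s: 9.88
eef_pos: [0.5347, 0.0245, 0.1617]
ee_rot: [0.525, -0.474, 0.474, -0.525]
contact_force: [-0.1, -0.1, -1.1]
opening: 0.0286
```

Call:
{"fn": "step_arm", "kwargs": {
  "plan": [0,0.004,0,0,0,0.004,0,0,0,0.004,0,0]
}}

```text
time_s: 10.13
eef_pos: [0.5347, 0.0245, 0.1606]
ee_rot: [0.525, -0.474, 0.474, -0.525]
contact_force: [-0.9, 0.1, -1.9]
opening: 0.0287
```

Call:
{"fn": "step_arm", "kwargs": {
  "plan": [0,0.004,0,0,0,0.004,0,0,0,0.004,0,0]
}}

```text
time_s: 10.38
eef_pos: [0.5348, 0.0245, 0.1598]
ee_rot: [-0.524, 0.474, -0.474, 0.525]
contact_force: [0.1, 0.1, -0.7]
opening: 0.0289
```

Call:
{"fn": "step_arm", "kwargs": {
  "plan": [0,0.004,0,0,0,0.004,0,0,0,0.004,0,0]
}}

```text
time_s: 10.63
eef_pos: [0.5349, 0.0245, 0.1589]
ee_rot: [-0.524, 0.474, -0.474, 0.525]
contact_force: [0.3, -1.2, 0.5]
opening: 0.0286
```

```bash
python3 - <<'E'
from h import *
goto((.5376,-.0081,.191),5.8)
s=snap('scene','scene7.pkl')
crop(s,290,390,130,205,8,'s7.png')
E
```

```text
pos [0.5349 0.0245 0.1589] yaw 5.78 tilt [ 0.e+00 -1.e+00  5.e-04] -> frac [ 0.1307 -0.1282 -0.0024] twist -0.0005 F [ 0.28 -1.15  0.5 ] T [0.156 0.013 0.037] op 0.02863 t 10.63
```

Call:
{"fn": "step_arm", "kwargs": {
  "plan": [0,-0.002,0,0,-0.01,-0.002,0,0,-0.025,-0.002,0,0,-0.04,-0.002,0,0,-0.055,-0.002,0,0,-0.07,-0.002,0,0,-0.08,-0.002,0,0,-0.08,-0.002,0,0,-0.08,-0.002,0,0]
}}

```text
time_s: 11.43
eef_pos: [0.5326, 0.0449, 0.1592]
ee_rot: [-0.525, 0.474, -0.474, 0.525]
contact_force: [0.2, 0.6, 0.2]
opening: 0.0286
```

```bash
python3 - <<'E'
from h import *
goto((.5376,-.0081,.191),5.8)
E
```

```text
pos [0.5326 0.0449 0.1592] yaw 5.81 tilt [-5.e-04 -1.e+00 -1.e-04] -> frac [ 0.213  -0.1274 -0.0017] twist 0.0002 F [0.22 0.61 0.16] T [ 0.328 -0.031 -0.023] op 0.0286 t 11.43
```

Call:
{"fn": "step_arm", "kwargs": {
  "plan": [0,-0.002,0,0,-0.01,-0.003,0,0,-0.025,-0.003,0,0,-0.04,-0.003,0,0,-0.055,-0.003,0,0,-0.065,-0.003,0,0,-0.07,-0.003,0,0,-0.07,-0.003,0,0,-0.07,-0.003,0,0]
}}

```text
time_s: 12.18
eef_pos: [0.5309, 0.0622, 0.1599]
ee_rot: [-0.525, 0.474, -0.474, 0.525]
contact_force: [-0.3, 0.2, -0.0]
opening: 0.029
```

```bash
python3 - <<'E'
from h import *
goto((.5376,-.0081,.191),5.8)
E
```

```text
pos [0.5309 0.0622 0.1599] yaw 5.79 tilt [-5.e-04 -1.e+00 -1.e-04] -> frac [ 0.2823 -0.1244 -0.0017] twist -0.0002 F [-0.26  0.23 -0.01] T [ 0.074 -0.135 -0.011] op 0.029 t 12.18
```

Call:
{"fn": "step_arm", "kwargs": {
  "plan": [-0.012,0,0,0,-0.026,0,0,0,-0.04,0,0,0,-0.052,0,0,0,-0.052,0,0,0,-0.052,0,0,0]
}}

```text
time_s: 12.68
eef_pos: [0.5296, 0.0754, 0.16]
ee_rot: [-0.524, 0.474, -0.474, 0.525]
contact_force: [-0.2, 1.4, -0.4]
opening: 0.029
```

```bash
python3 - <<'E'
from h import *
goto((.5376,-.0081,.191),5.8)
t=snap('top','top8.pkl');s=snap('scene','scene8.pkl')
crop(t,80,230,130,230,5,'t8.png')
crop(s,290,390,130,205,8,'s8.png')
E
```

```text
pos [0.5296 0.0754 0.16  ] yaw 5.8 tilt [-9.e-04 -1.e+00  1.e-04] -> frac [ 0.3356 -0.1243 -0.0019] twist -0.0 F [-0.22  1.38 -0.35] T [ 0.137 -0.167 -0.055] op 0.02895 t 12.68
```

View pics/t8.png

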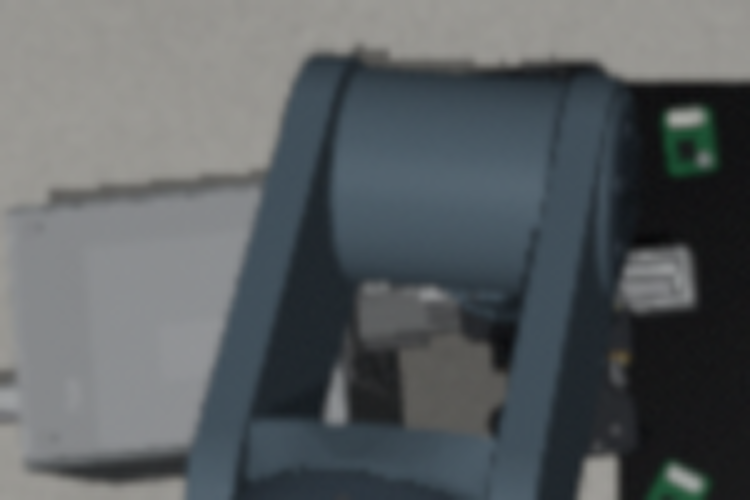

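View pics/s8.png

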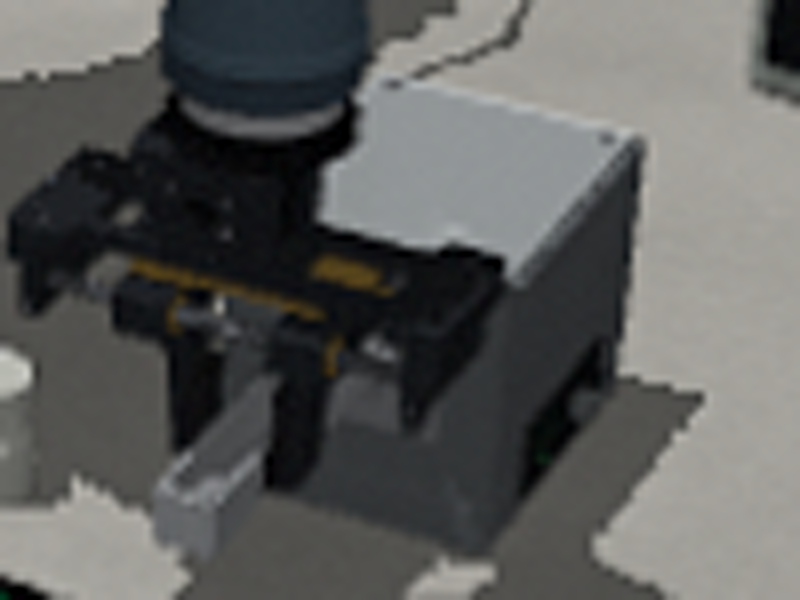

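Call:
{"fn": "step_arm", "kwargs": {
  "plan": [0,0,0,0,0,0,0,0,0,0,0,0],
  "grip": 0.3
}}

```text
time_s: 13.03
eef_pos: [0.5296, 0.0749, 0.16]
ee_rot: [-0.525, 0.474, -0.474, 0.525]
contact_force: [-0.5, 1.1, 0.6]
opening: 0.0289
```

Call:
{"fn": "step_arm", "kwargs": {
  "plan": [0,-0.004,0,0,-0.002,-0.01,0,0,-0.004,-0.016,0,0,-0.005,-0.022,0,0,-0.005,-0.022,0,0]
}}

```text
time_s: 13.45
eef_pos: [0.5293, 0.076, 0.1654]
ee_rot: [0.525, -0.474, 0.474, -0.524]
contact_force: [0.3, -0.4, -3.3]
opening: 0.029
```

```bash
python3 - <<'E'
from h import *
goto((.5376,-.0081,.191),5.8)
s=snap('scene','scene9.pkl')
crop(s,290,390,130,205,8,'s9.png')
E
```

```text
pos [0.5293 0.076  0.1654] yaw 5.8 tilt [ 2.e-04 -1.e+00 -6.e-04] -> frac [ 0.338  -0.1022 -0.001 ] twist -0.0 F [ 0.29 -0.43 -3.34] T [-0.382 -0.066  0.052] op 0.02902 t 13.45
```

View pics/s9.png

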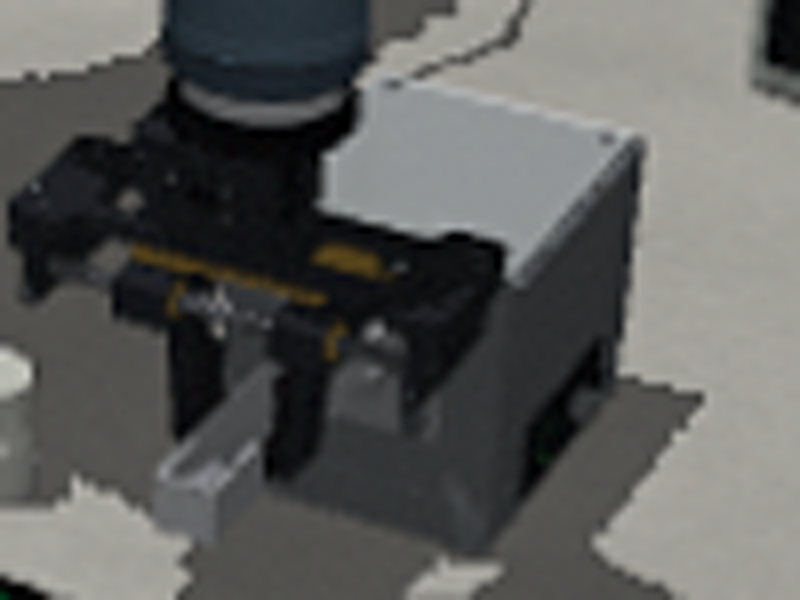

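Call:
{"fn": "step_arm", "kwargs": {
  "plan": [0,0,0,0,0,0,0,0,0,0,0,0],
  "grip": 0.32
}}

```text
time_s: 13.75
eef_pos: [0.5294, 0.076, 0.1653]
ee_rot: [0.525, -0.474, 0.474, -0.524]
contact_force: [-0.9, -0.4, -3.3]
opening: 0.0288
```

```bash
python3 - <<'E'
from h import *
goto((.5376,-.0081,.191),5.8)
s=snap('scene','scene10.pkl')
a=load('scene9.pkl')
for d,n in((a,'a'),(s,'b')): crop(d,305,330,180,205,14,f's10{n}.png')
cv2.imwrite('pics/s10.png',np.hstack([cv2.imread('pics/s10a.png'),cv2.imread('pics/s10b.png')]))
E
```

```text
pos [0.5294 0.076  0.1653] yaw 5.79 tilt [ 1.e-04 -1.e+00 -4.e-04] -> frac [ 0.3379 -0.1026 -0.0012] twist -0.0003 F [-0.87 -0.4  -3.31] T [-0.419 -0.05   0.085] op 0.0288 t 13.75
```

View pics/s10.png

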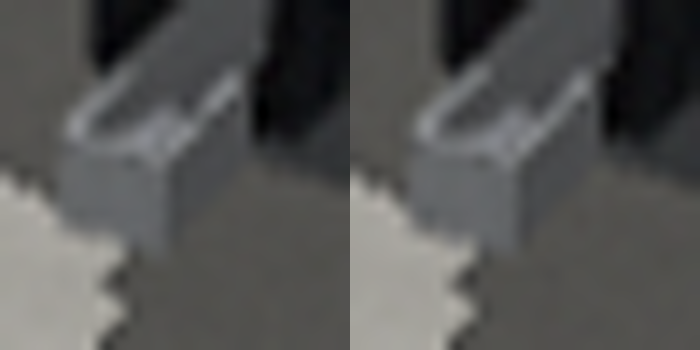

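Call:
{"fn": "step_arm", "kwargs": {
  "plan": [0,0,0,0,0,0,0,0],
  "grip": 0.325
}}

```text
time_s: 13.97
eef_pos: [0.5296, 0.0759, 0.1655]
ee_rot: [-0.525, 0.474, -0.474, 0.525]
contact_force: [0.5, -0.5, -3.3]
opening: 0.0288
```

```bash
python3 - <<'E'
from h import *
goto((.5376,-.0081,.191),5.8)
E
```

```text
pos [0.5296 0.0759 0.1655] yaw 5.78 tilt [ 1.e-04 -1.e+00  2.e-04] -> frac [ 0.3376 -0.1019 -0.0021] twist -0.0005 F [ 0.5  -0.52 -3.29] T [-0.393 -0.113  0.074] op 0.0288 t 13.97
```

Call:
{"fn": "step_arm", "kwargs": {
  "plan": [0,0,0,0,0,0,0,0],
  "grip": 0.328
}}

```text
time_s: 14.13
eef_pos: [0.5297, 0.076, 0.1657]
ee_rot: [-0.524, 0.474, -0.474, 0.525]
contact_force: [-0.6, -0.9, -1.6]
opening: 0.0289
```

```bash
python3 - <<'E'
from h import *
goto((.5376,-.0081,.191),5.8)
E
```

```text
pos [0.5297 0.076  0.1657] yaw 5.77 tilt [-1.e-04 -1.e+00  5.e-04] -> frac [ 0.338  -0.1012 -0.0025] twist -0.0006 F [-0.61 -0.95 -1.64] T [-0.211 -0.063  0.021] op 0.0289 t 14.13
```

Call:
{"fn": "step_arm", "kwargs": {
  "plan": [0,0,0,0]
}}

```text
time_s: 14.22
eef_pos: [0.5297, 0.0761, 0.1657]
ee_rot: [-0.524, 0.474, -0.474, 0.525]
contact_force: [-0.8, -1.1, -2.2]
opening: 0.0288
```

```bash
python3 - <<'E'
from h import *
goto((.5376,-.0081,.191),5.8)
s=snap('scene','scene11.pkl')
a=load('scene9.pkl')
for d,n in((a,'a'),(s,'b')): crop(d,305,330,180,205,14,f's10{n}.png')
cv2.imwrite('pics/s11.png',np.hstack([cv2.imread('pics/s10a.png'),cv2.imread('pics/s10b.png')]))
E
```

```text
pos [0.5297 0.0761 0.1657] yaw 5.78 tilt [-1.e-04 -1.e+00  5.e-04] -> frac [ 0.3381 -0.1012 -0.0025] twist -0.0005 F [-0.78 -1.13 -2.23] T [-0.217 -0.103  0.025] op 0.02876 t 14.22
```

View pics/s11.png

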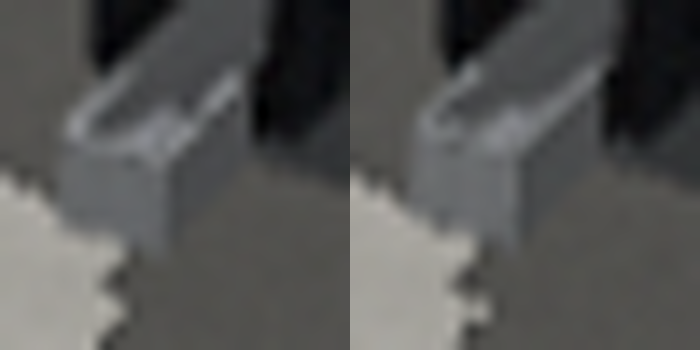

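Call:
{"fn": "step_arm", "kwargs": {
  "plan": [-0.002,-0.008,0,0,-0.004,-0.016,0,0,-0.006,-0.024,0,0,-0.009,-0.032,0,0,-0.01,-0.04,0,0,-0.01,-0.04,0,0]
}}

```text
time_s: 14.77
eef_pos: [0.5295, 0.0787, 0.176]
ee_rot: [-0.524, 0.474, -0.474, 0.525]
contact_force: [0.0, -1.1, -1.0]
opening: 0.0286
```

```bash
cat > look.py <<'E'
import sys
from h import *
goto((.5376,-.0081,.191),5.8)
n=sys.argv[1]
s=snap('scene',f'scene{n}.pkl')
crop(s,290,370,135,210,8,f's{n}.png')
E
python3 look.py 12
```

```text
pos [0.5295 0.0787 0.176 ] yaw 5.79 tilt [-1.e-04 -1.e+00  7.e-04] -> frac [ 0.3488 -0.0599 -0.0027] twist -0.0002 F [ 0.04 -1.07 -0.97] T [-0.159 -0.089  0.021] op 0.02858 t 14.77
```

View pics/s12.png

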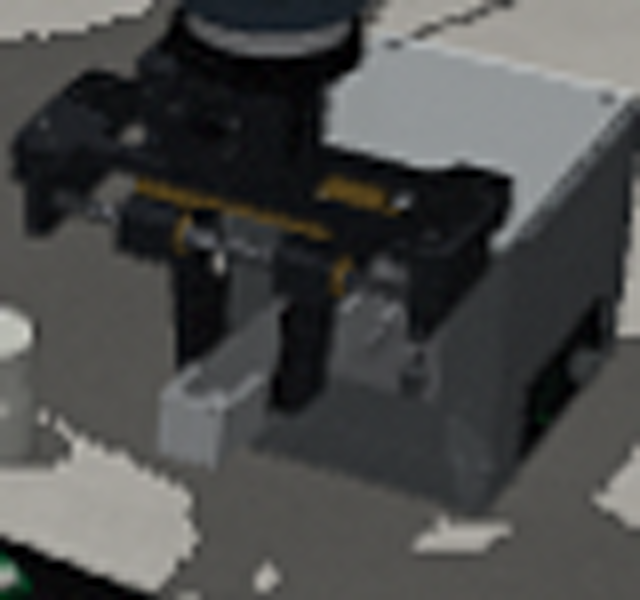

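```bash
cat >> h.py <<'E'
from scipy.optimize import least_squares
FC=(.510,.2635);FY=95.8
def rearfit(d,px,off,f):
    px=np.array(px,float)/f+np.array(off)-.5
    F=fr(FC,FY)
    def pts(p):
        lx,z,th,ly=p;c,s=np.cos(th),np.sin(th)
        # rear bottom at lx,z ; top = + .026*(sin,cos)
        b=[(lx,z)];t=(lx+.026*s,z+.026*c)
        return F([(t[0],ly+.013,t[1]),(t[0],ly-.013,t[1]),(lx,ly-.013,z),(lx,ly+.013,z)])
    r=least_squares(lambda p:np.r_[(proj(d,pts(p))-px).ravel(),(p[3]+.0015)/.002,],[-.25,.12,.1,0],x_scale=[.01,.01,.1,.01])
    lx,z,th,ly=r.x
    # height of floor line at mouth
    print('lx',lx.round(4),'z',z.round(4),'th',np.degrees(th).round(1),'ly',ly.round(4),'res',np.abs(r.fun).max().round(2),'floor z at mouth',(z-np.tan(th)*(-.075-lx)).round(4),'pitch if on sill',np.degrees(np.arctan2(z-.089,-.075-lx)).round(1),'nose past mouth',(.2-np.hypot(z-.089,-.075-lx)).round(4))
E
python3 - <<'E'
from h import *
# level check
rearfit(load('scene8.pkl'),[(155,485),(215,510),(215,562),(155,540)],(290,130),8)
rearfit(load('scene12.pkl'),[(162,395),(220,412),(215,466),(160,450)],(290,135),8)
E
```

```text
lx -0.2429 z 0.0872 th -3.5 ly -0.0015 res 0.48 floor z at mouth 0.0973 pitch if on sill -0.6 nose past mouth 0.0321
lx -0.2415 z 0.111 th -0.5 ly -0.0015 res 0.37 floor z at mouth 0.1123 pitch if on sill 7.5 nose past mouth 0.032
```

Call:
{"fn": "step_arm", "kwargs": {
  "plan": [-0.001,-0.008,0,0,-0.003,-0.016,0,0,-0.004,-0.024,0,0,-0.006,-0.032,0,0,-0.008,-0.04,0,0,-0.008,-0.046,0,0,-0.008,-0.046,0,0]
}}

```text
time_s: 15.4
eef_pos: [0.5292, 0.0806, 0.1874]
ee_rot: [-0.524, 0.474, -0.474, 0.525]
contact_force: [-0.5, -0.0, -1.4]
opening: 0.0286
```

```bash
python3 look.py 13
```

```text
pos [0.5292 0.0806 0.1874] yaw 5.79 tilt [-1.e-04 -1.e+00  4.e-04] -> frac [ 0.3565 -0.0146 -0.0023] twist -0.0002 F [-0.53 -0.05 -1.36] T [-0.103 -0.097  0.027] op 0.02858 t 15.4
```

View pics/s13.png

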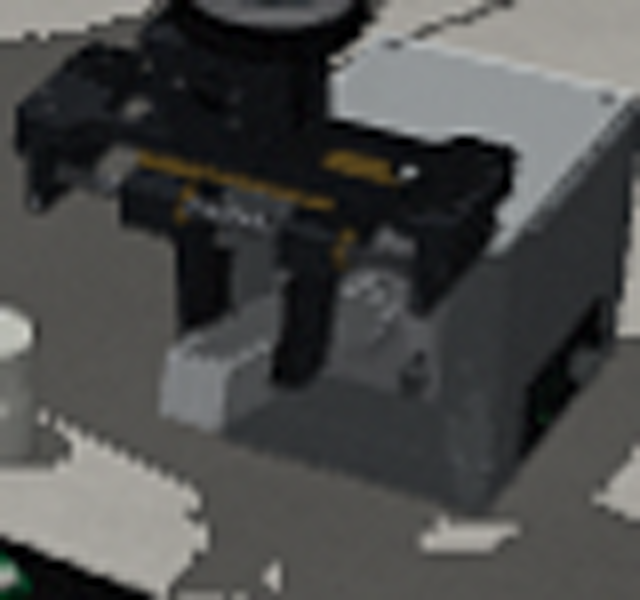

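Call:
{"fn": "step_arm", "kwargs": {
  "plan": [-0.003,-0.008,0,0,-0.007,-0.016,0,0,-0.01,-0.024,0,0,-0.014,-0.032,0,0,-0.018,-0.042,0,0,-0.022,-0.051,0,0,-0.022,-0.051,0,0]
}}

```text
time_s: 16.03
eef_pos: [0.5287, 0.0862, 0.2003]
ee_rot: [-0.524, 0.474, -0.474, 0.525]
contact_force: [-1.0, -0.7, -1.3]
opening: 0.0292
```

```bash
python3 look.py 14
```

```text
pos [0.5287 0.0862 0.2003] yaw 5.8 tilt [-0.e+00 -1.e+00  6.e-04] -> frac [ 0.3789  0.0372 -0.0027] twist -0.0 F [-1.01 -0.75 -1.25] T [-0.061  0.03   0.053] op 0.02917 t 16.03
```

View pics/s14.png

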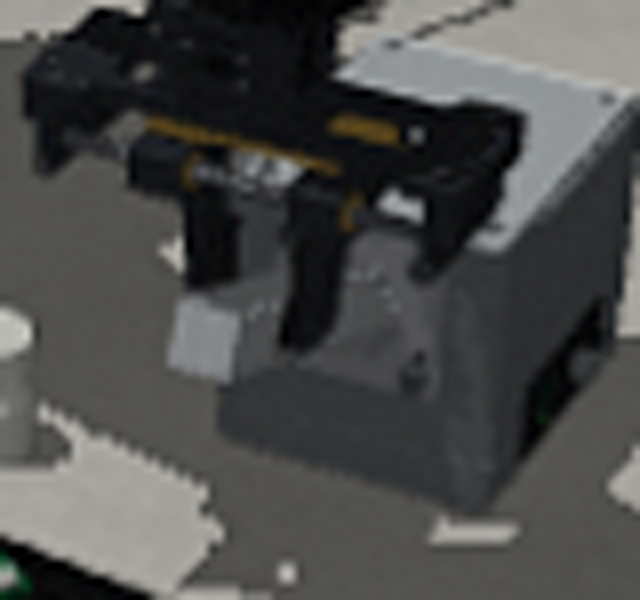

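```bash
python3 - <<'E'
from h import *
rearfit(load('scene13.pkl'),[(168,350),(228,365),(220,430),(160,413)],(290,135),8)
rearfit(load('scene14.pkl'),[(182,297),(240,318),(230,382),(168,367)],(290,135),8)
E
```

```text
lx -0.242 z 0.129 th 13.1 ly -0.0015 res 0.25 floor z at mouth 0.09 pitch if on sill 13.5 nose past mouth 0.0283
lx -0.2355 z 0.1472 th 20.8 ly -0.0015 res 0.4 floor z at mouth 0.0862 pitch if on sill 19.9 nose past mouth 0.0293
```

Call:
{"fn": "step_arm", "kwargs": {
  "plan": [-0.005,-0.009,0,0,-0.01,-0.018,0,0,-0.015,-0.027,0,0,-0.02,-0.036,0,0,-0.025,-0.046,0,0,-0.025,-0.046,0,0,-0.025,-0.046,0,0]
}}

```text
time_s: 16.67
eef_pos: [0.528, 0.0924, 0.2116]
ee_rot: [-0.524, 0.474, -0.474, 0.525]
contact_force: [0.5, 0.4, -0.7]
opening: 0.0287
```

```bash
python3 look.py 15; python3 -c "
from h import *
t=snap('top','top15.pkl');crop(t,60,220,130,230,5,'t15.png')"
```

```text
pos [0.528  0.0924 0.2116] yaw 5.79 tilt [-1.e-04 -1.e+00  6.e-04] -> frac [ 0.4037  0.0822 -0.0026] twist -0.0002 F [ 0.48  0.38 -0.72] T [ 0.011 -0.031 -0.061] op 0.02865 t 16.67
```

View pics/s15.png

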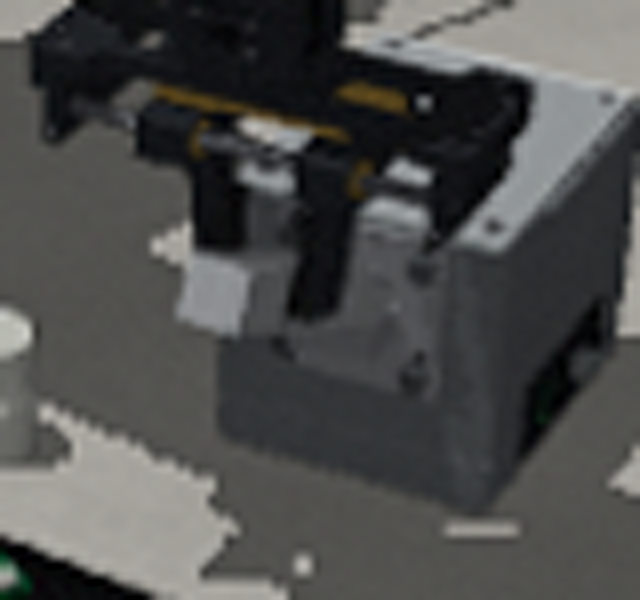

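View pics/t15.png

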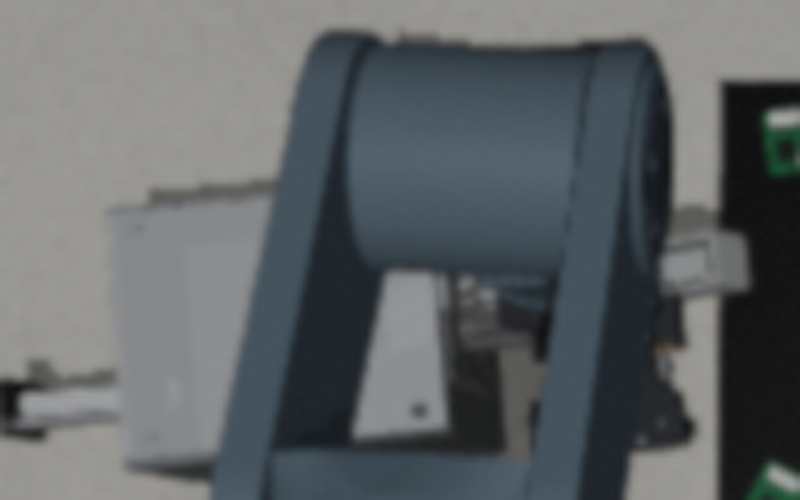

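```bash
python3 - <<'E'
from h import *
rearfit(load('scene15.pkl'),[(195,246),(250,268),(238,335),(178,318)],(290,135),8)
t=load('top15.pkl');crop(t,140,220,165,200,10,'t15b.png')
E
```

```text
lx -0.2289 z 0.1659 th 25.4 ly -0.0015 res 0.59 floor z at mouth 0.0929 pitch if on sill 26.5 nose past mouth 0.0279
```

View pics/t15b.png

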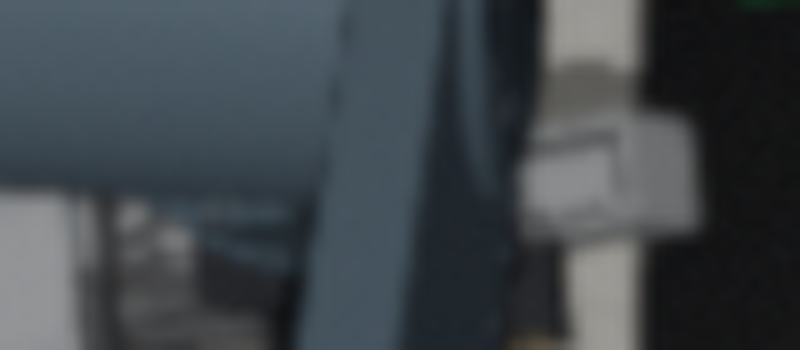

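Call:
{"fn": "step_arm", "kwargs": {
  "plan": [0,0,0,0,0,0,0,0,0,0,0,0,0,0,0,0,0,0,0,0,0,0,0,0]
}}

```text
time_s: 17.27
eef_pos: [0.528, 0.0922, 0.2112]
ee_rot: [-0.525, 0.474, -0.474, 0.525]
contact_force: [-0.3, 0.7, 0.1]
opening: 0.0291
```

```bash
python3 look.py 16; python3 -c "
from h import *
t=snap('top','top16.pkl');crop(t,140,220,165,200,10,'t16.png')
rearfit(load('scene16.pkl'),[(195,246),(250,268),(238,335),(178,318)],(290,135),8)"
```

```text
pos [0.528  0.0922 0.2112] yaw 5.78 tilt [-0.e+00 -1.e+00  1.e-04] -> frac [ 0.403   0.0809 -0.002 ] twist -0.0004 F [-0.26  0.73  0.12] T [ 0.003 -0.149  0.034] op 0.02912 t 17.27
lx -0.2289 z 0.1659 th 25.4 ly -0.0015 res 0.59 floor z at mouth 0.0929 pitch if on sill 26.5 nose past mouth 0.0279
```

View pics/t16.png

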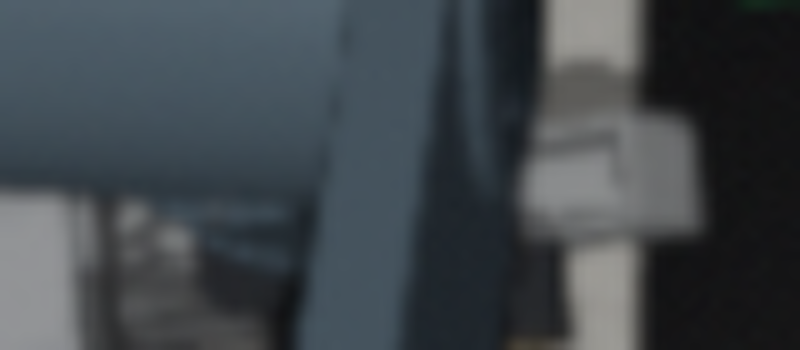

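View pics/s16.png

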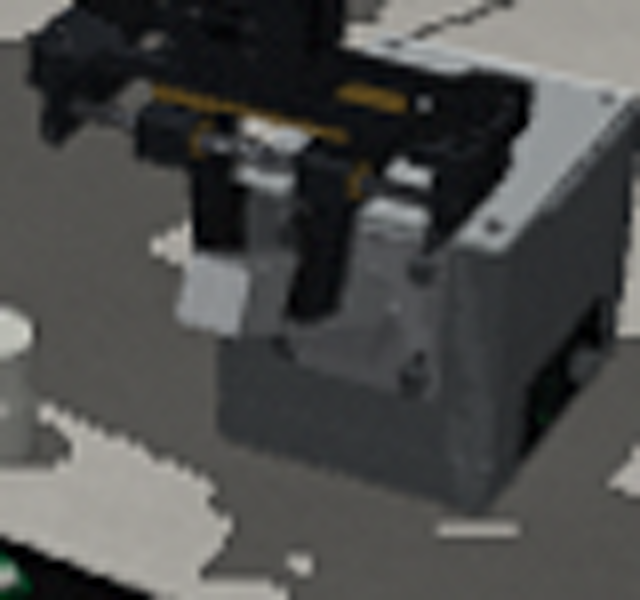

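Call:
{"fn": "step_arm", "kwargs": {
  "plan": [-0.003,-0.005,0,0,-0.007,-0.012,0,0,-0.007,-0.012,0,0,-0.007,-0.012,0,0,-0.007,-0.012,0,0,-0.007,-0.012,0,0,-0.007,-0.012,0,0,-0.007,-0.012,0,0,-0.007,-0.012,0,0,-0.007,-0.012,0,0,-0.007,-0.012,0,0,-0.007,-0.012,0,0]
}}

```text
time_s: 18.37
eef_pos: [0.5276, 0.094, 0.2142]
ee_rot: [0.525, -0.474, 0.474, -0.525]
contact_force: [-1.3, 0.7, -0.5]
opening: 0.029
```

```bash
python3 look.py 17
```

```text
pos [0.5276 0.094  0.2142] yaw 5.78 tilt [-1.e-04 -1.e+00 -2.e-04] -> frac [ 0.4102  0.0926 -0.0015] twist -0.0004 F [-1.27  0.72 -0.5 ] T [ 0.14  -0.014  0.104] op 0.02899 t 18.37
```

View pics/s17.png

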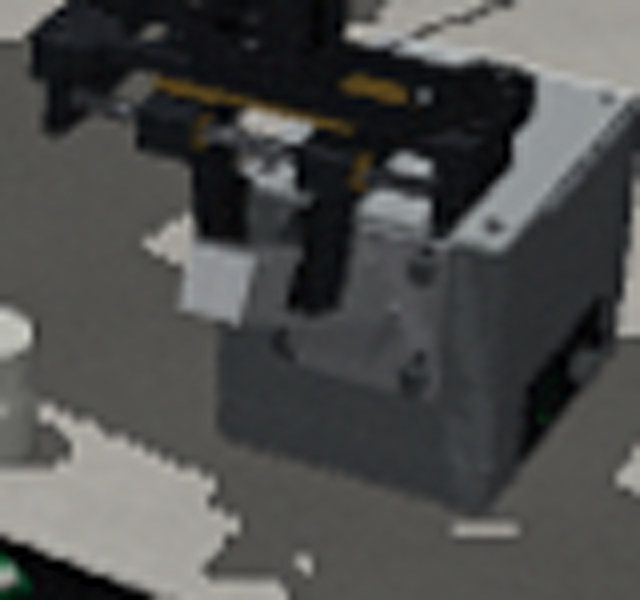

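Call:
{"fn": "step_arm", "kwargs": {
  "plan": [0.008,0.014,0,0,0.016,0.03,0,0,0.024,0.044,0,0,0.031,0.058,0,0,0.038,0.072,0,0,0.044,0.086,0,0,0.05,0.1,0,0,0.054,0.112,0,0,0.054,0.112,0,0]
}}

```text
time_s: 19.17
eef_pos: [0.5288, 0.0803, 0.1855]
ee_rot: [0.525, -0.474, 0.474, -0.524]
contact_force: [0.7, -2.1, -0.2]
opening: 0.0289
```

```bash
python3 look.py 18
```

```text
pos [0.5288 0.0803 0.1855] yaw 5.76 tilt [-1.e-04 -1.e+00 -9.e-04] -> frac [ 0.3552 -0.0222 -0.0006] twist -0.0008 F [ 0.69 -2.05 -0.16] T [-0.163 -0.142 -0.039] op 0.02892 t 19.17
```

View pics/s18.png

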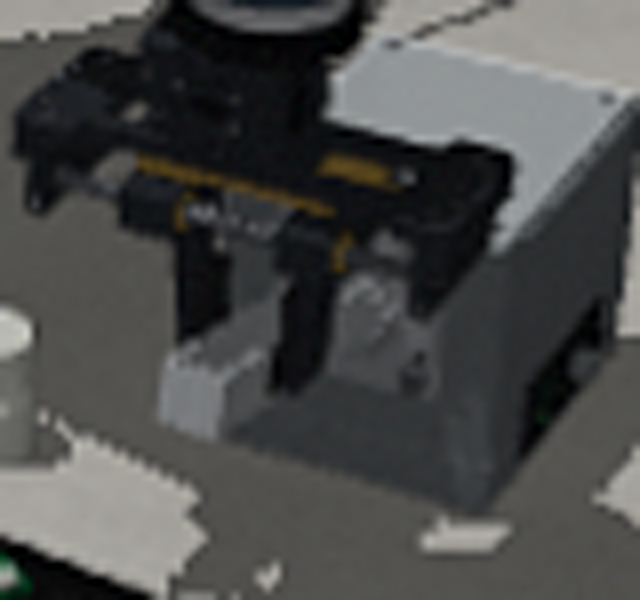

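Call:
{"fn": "step_arm", "kwargs": {
  "plan": [0.004,0.012,0,0,0.008,0.025,0,0,0.011,0.038,0,0,0.014,0.05,0,0,0.017,0.06,0,0,0.019,0.07,0,0,0.02,0.076,0,0,0.02,0.076,0,0]
}}

```text
time_s: 19.88
eef_pos: [0.5295, 0.0755, 0.1668]
ee_rot: [0.525, -0.474, 0.474, -0.524]
contact_force: [1.4, -0.2, 0.2]
opening: 0.029
```

```bash
python3 look.py 19
```

```text
pos [0.5295 0.0755 0.1668] yaw 5.77 tilt [-1.e-04 -1.e+00 -5.e-04] -> frac [ 0.3358 -0.0968 -0.0012] twist -0.0006 F [ 1.38 -0.22  0.17] T [-0.161 -0.202 -0.027] op 0.02901 t 19.88
```

View pics/s19.png

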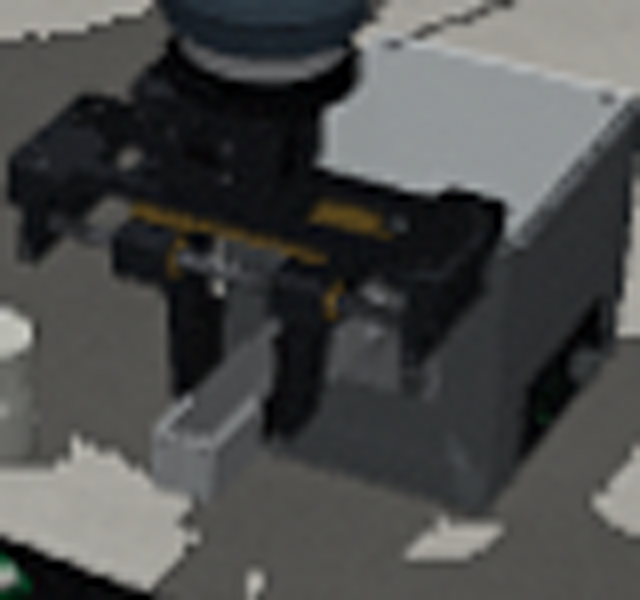

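Call:
{"fn": "step_arm", "kwargs": {
  "plan": [0,0,0,0,0,0,0,0,0,0,0,0,0,0,0,0],
  "grip": 0
}}

```text
time_s: 20.27
eef_pos: [0.5295, 0.0756, 0.1672]
ee_rot: [0.525, -0.474, 0.474, -0.525]
contact_force: [-0.6, -0.8, -0.9]
opening: 0.0291
```

Call:
{"fn": "step_arm", "kwargs": {
  "plan": [0.01,-0.004,0,0,0.03,-0.006,0,0,0.055,-0.006,0,0,0.08,-0.006,0,0,0.105,-0.006,0,0,0.13,-0.006,0,0,0.155,-0.008,0,0,0.185,-0.015,0,0,0.22,-0.025,0,0,0.26,-0.035,0,0,0.3,-0.05,0,0,0.3,-0.05,0,0]
}}

```text
time_s: 21.27
eef_pos: [0.5381, -0.0012, 0.1809]
ee_rot: [-0.524, 0.474, -0.475, 0.524]
contact_force: [-0.1, -0.0, -1.9]
opening: 0.0287
```

```bash
python3 -c "
from h import *
goto((.547,-.1882,.2),20.7)
t=snap('top','top20.pkl');s=snap('scene','scene20.pkl');crop(t,100,270,140,230,4,'t20.png')
crop(s,270,370,130,215,8,'s20.png')"
```

```text
pos [ 0.5381 -0.0012  0.1809] yaw 5.7 tilt [ 0.0013 -1.      0.0019] -> frac [ 0.7479 -0.0756 -0.0385] twist -0.3334 F [-0.12 -0.03 -1.92] T [-0.135 -0.124  0.001] op 0.02871 t 21.27
```

View pics/t20.png

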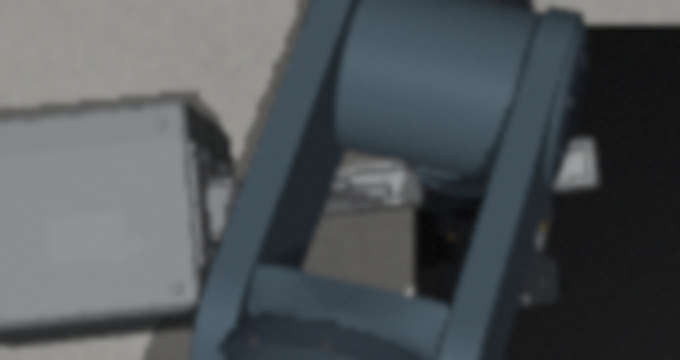

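View pics/s20.png

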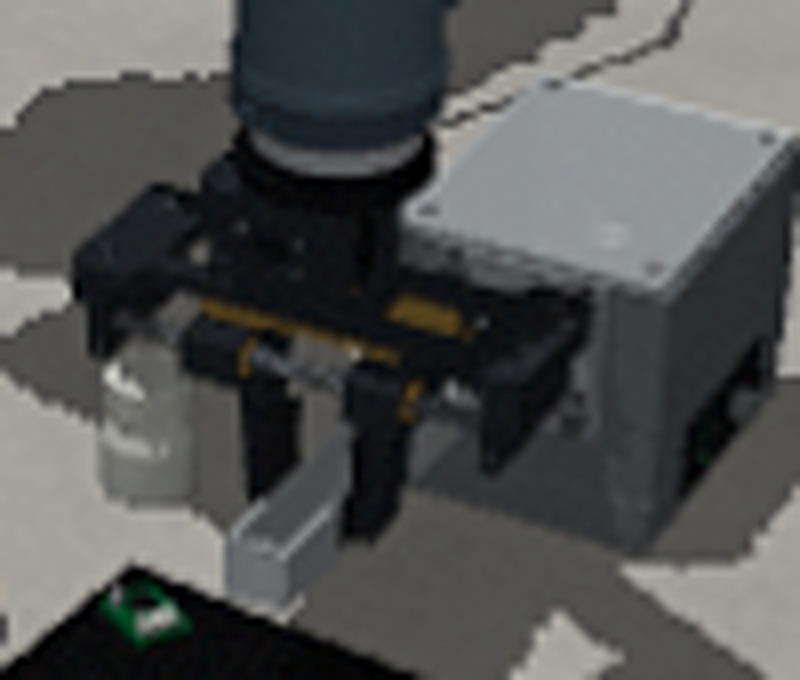

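```bash
python3 -c "
from h import *
t=load('top20.pkl');crop(t,170,215,170,200,16,'t20b.png')"
```

```text
(no output)
```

View pics/t20b.png

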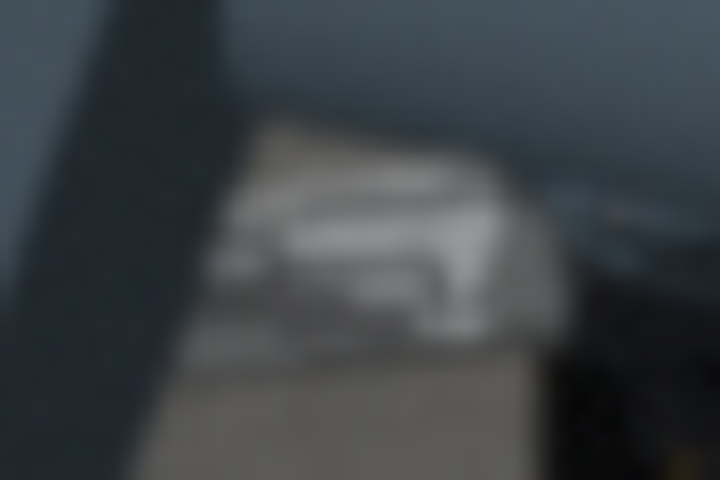

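Call:
{"fn": "step_arm", "kwargs": {
  "plan": [0.02,0,0,0,0.06,-0.02,-0.004,-0.03,0.12,-0.04,-0.008,-0.06,0.18,-0.06,-0.012,-0.1,0.24,-0.08,-0.016,-0.14,0.3,-0.1,-0.02,-0.18,0.36,-0.1,-0.024,-0.22,0.42,-0.1,-0.028,-0.25,0.46,-0.1,-0.03,-0.28,0.49,-0.1,-0.03,-0.3,0.5,-0.1,-0.03,-0.33,0.5,-0.1,-0.03,-0.33]
}}

```text
time_s: 22.37
eef_pos: [0.5422, -0.1247, 0.2045]
ee_rot: [0.582, -0.402, 0.402, -0.581]
contact_force: [-0.0, 0.5, -1.7]
opening: 0.0288
```

```bash
python3 -c "
from h import *
goto((.547,-.1882,.2),20.7)
t=snap('top','top21.pkl');s=snap('scene','scene21.pkl');crop(t,130,330,140,230,4,'t21.png')
crop(s,250,350,145,240,8,'s21.png')"
```

```text
pos [ 0.5422 -0.1247  0.2045] yaw 20.65 tilt [-2.e-04 -1.e+00 -3.e-04] -> frac [ 0.2443  0.0178 -0.0716] twist -0.001 F [-0.01  0.53 -1.74] T [-0.042 -0.106 -0.024] op 0.02878 t 22.37
```

View pics/t21.png

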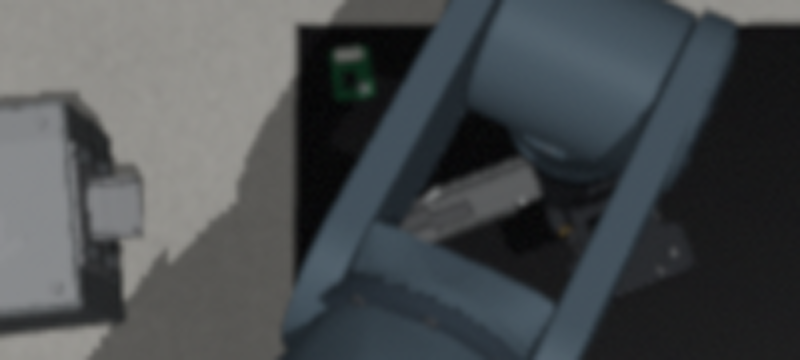

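View pics/s21.png

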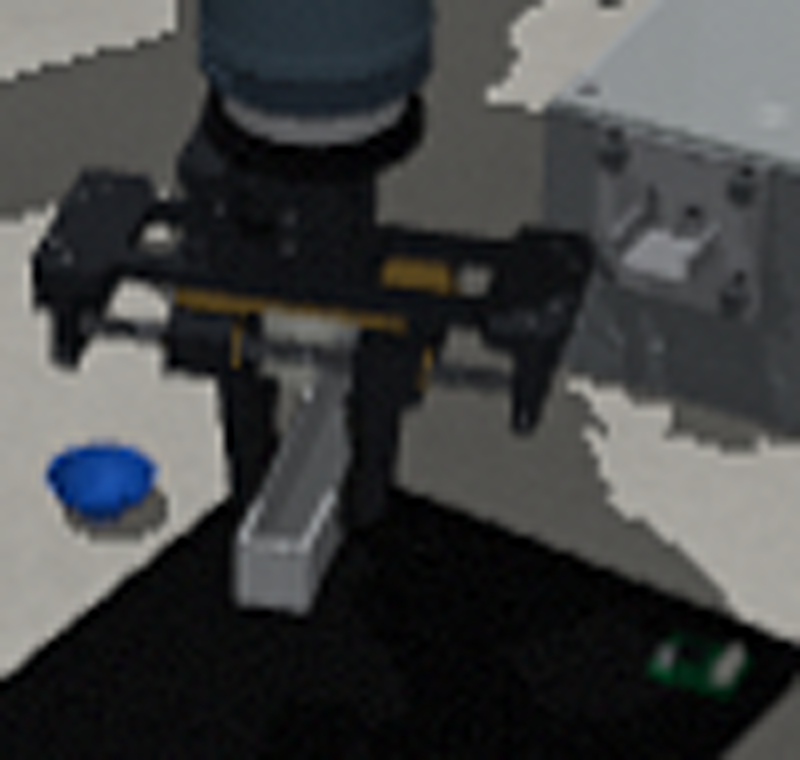

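```bash
python3 -c "
from h import *
t=load('top21.pkl');s=load('scene21.pkl');s0=load('scene0.pkl')
crop(t,225,270,175,205,16,'t21b.png')
crop(s,318,350,155,190,12,'a.png');crop(s0,318,350,155,190,12,'b.png')
cv2.imwrite('pics/ab21.png',np.hstack([cv2.imread('pics/a.png'),cv2.imread('pics/b.png')]))
crop(s,275,302,185,225,14,'s21b.png')"
```

```text
(no output)
```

View pics/t21b.png

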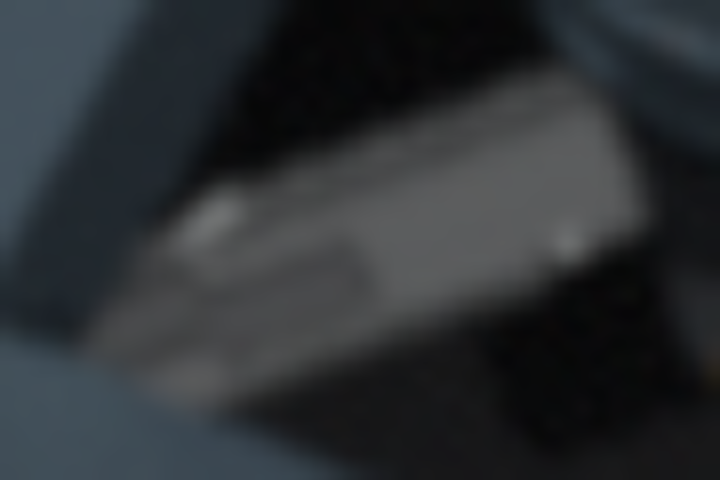

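View pics/ab21.png

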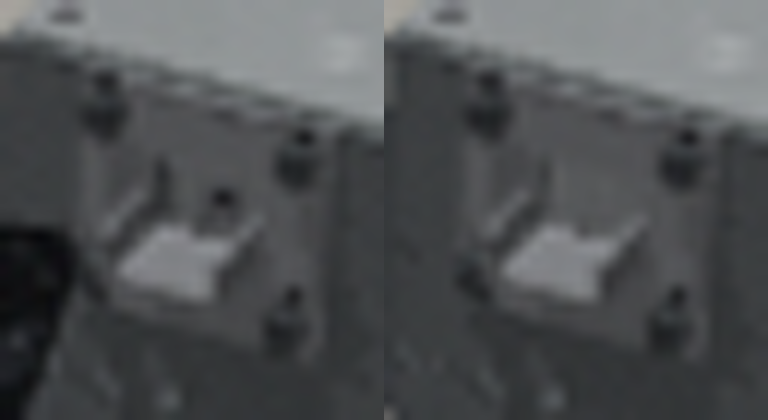

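View pics/s21b.png

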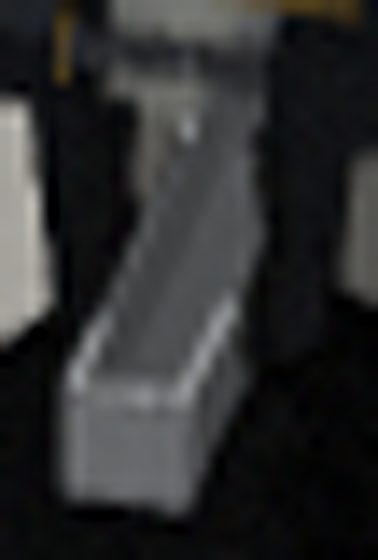

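```bash
python3 -c "
from h import *
np.set_printoptions(precision=3,suppress=True,linewidth=150)
t=load('top21.pkl');s=load('scene21.pkl')
uu=np.arange(230,268)
for v in range(180,202,1):
    P=world(t,uu,np.full(len(uu),v)); print(v,(P[:,2]*1000).astype(int))
print()
s0=load('scene0.pkl')
for d in (s,s0):
  for v in range(168,180):
    uu=np.arange(328,344);P=world(d,uu,np.full(len(uu),v));F=(P[:,:2]-FC)@[np.cos(np.radians(FY)),np.sin(np.radians(FY))]
    print(v,(F*1000).astype(int),(P[:,2]*1000).astype(int))
  print()
"
```

```text
180 [535 530 514 508 495 487 470 458 448   0   6   2   5  -3   1   3   1   0   1   0   1   1  -1  -1   2   2   1 152 153 153 158 146 333 340 340 349 358
 365]
181 [536 525 513 504 485 478 466 451 441  -1   2   4   0   0   0   0   0  -3   1   4   2   2   0   0   3 152 156 150 157 146 138 135 295 327 339 340 342
 354]
182 [532 519 512 495 486 470 457 445   1   0   0   0   2   4   3  -8  -1   6   0  -3   3   2   3 153 151 158 148 142 140 132 128 133 128 296 325 337 342
 344]
183 [ 524  512  501  489  479  466  452  437   -1 1402   -1   -5    4    3    6    0    0    1   -2   -4  154  153  154  150  145  140  134  131  134
  133  126  130  134  294  295  320  326  340]
184 [523 508 499 486 473 459 446   3  -4   0   4   1  -6   1   2   0   4   1 156 149 156 145 138 135 132 132 133 134 134 132 133 137 130 132 296 297 299
 321]
185 [515 503 494 478 465 452 438   3   0   4   4   0   3  -1  -1 152 156 156 151 142 137 134 134 135 132 128 130 131 133 132 133 135 130 130 290 289 292
 292]
186 [509 496 488 472 459 449   1   3   6   2   4  -3 151 153 155 148 149 142 131 130 130 132 130 131 131 125
[... 5081 characters left out ...]
 98]
175 [-97 -85 -86 -82 -84 -76 -81 -80 -79 -98 -92 -76 -75 -83 -77 -76] [ 91  85  87  85  88  84  88  88  89 102  99  90  90  96  94  94]
176 [ -92  -94  -93  -96  -94  -86  -84  -83 -105  -94  -91  -85  -83  -78  -81  -79] [ 85  86  87  90  90  86  86  86 102  95  95  92  91  89  92  92]
177 [-102 -105 -106  -99  -95  -96  -96  -90 -105 -100  -90  -80  -70  -74  -81  -75] [87 90 92 88 87 88 89 87 98 95 90 84 79 83 88 86]
178 [-105 -101 -108 -110 -105  -99  -99  -98 -110 -101  -90  -83  -77  -82  -79  -83] [85 84 90 92 89 86 88 88 97 93 86 83 80 84 84 87]
179 [ -74  -76 -106 -106 -108 -107 -102  -99 -108  -97  -80  -80  -81  -82  -74  -81] [61 63 84 85 88 88 86 85 92 86 76 77 79 81 76 82]
```

```bash
python3 -c "
from h import *
np.set_printoptions(precision=4,suppress=True,linewidth=150)
t=load('top21.pkl')
tc=np.array([.5422,-.1247]);y=np.radians(110.65);X=np.array([np.cos(y),np.sin(y)]);Y=np.array([-X[1],X[0]])
uu,vv=np.meshgrid(np.arange(225,270),np.arange(175,203));P=world(t,uu.ravel(),vv.ravel())
L=(P[:,:2]-tc)@X-.043;W=(P[:,:2]-tc)@Y
m=(abs(W)<.007)&(P[:,2]>.11)&(P[:,2]<.18)
for a in np.arange(.0,.1,.005):
    k=m&(L>a)&(L<a+.005)
    if k.sum(): print(a,k.sum(),np.median(P[k,2]).round(4), P[k,2].max().round(3))
"
```

```text
0.0 11 0.1314 0.137
0.005 11 0.131 0.135
0.01 12 0.1292 0.135
0.015 11 0.1304 0.134
0.02 11 0.1305 0.135
0.025 11 0.128 0.131
0.03 12 0.1377 0.145
0.035 8 0.1427 0.145
0.04 10 0.1403 0.145
0.045 11 0.1387 0.146
0.05 10 0.1391 0.144
0.055 12 0.137 0.143
0.06 14 0.1373 0.142
0.065 12 0.1406 0.145
0.07 6 0.1395 0.144
0.075 1 0.1378 0.138
```

```bash
python3 -c "
from h import *
goto((.5349,.0245,.178),5.8)"
```

```text
pos [ 0.5421 -0.1239  0.2045] yaw 20.6 tilt [-5.e-04 -1.e+00 -3.e-04] -> frac [-0.5659  0.106   0.1819] twist 0.3289 F [-0.08  0.63 -1.95] T [-0.112 -0.128 -0.001] op 0.02859 t 22.47
```

Call:
{"fn": "step_arm", "kwargs": {
  "plan": [-0.1,0,0.03,0.05,-0.2,0.02,0.06,0.12,-0.28,0.04,0.09,0.18,-0.34,0.05,0.12,0.23,-0.39,0.06,0.14,0.28,-0.43,0.06,0.16,0.31,-0.46,0.06,0.17,0.329,-0.49,0.06,0.182,0.329,-0.52,0.06,0.182,0.329,-0.545,0.06,0.182,0.329,-0.56,0.06,0.182,0.329,-0.566,0.06,0.182,0.329]
}}

```text
time_s: 23.47
eef_pos: [0.5346, 0.0248, 0.1897]
ee_rot: [0.525, -0.474, 0.474, -0.525]
contact_force: [-0.1, -0.4, -2.1]
opening: 0.0287
```

```bash
python3 -c "
from h import *
goto((.5349,.0245,.174),5.8)"
```

```text
pos [0.5346 0.0248 0.1897] yaw 5.86 tilt [-1.e-04 -1.e+00 -3.e-04] -> frac [0.0013 0.0627 0.0012] twist 0.0014 F [-0.14 -0.42 -2.08] T [-0.136 -0.098 -0.004] op 0.02865 t 23.47
```

Call:
{"fn": "step_arm", "kwargs": {
  "plan": [0,0.012,0,0,0,0.025,0,0,0,0.04,0,0,0,0.052,0,0,0,0.06,0,0,0,0.064,0,0,0,0.064,0,0]
}}

```text
time_s: 24.05
eef_pos: [0.5348, 0.0241, 0.1733]
ee_rot: [0.525, -0.474, 0.474, -0.525]
contact_force: [0.2, -0.2, -1.2]
opening: 0.029
```

Call:
{"fn": "step_arm", "kwargs": {
  "plan": [0,0.004,0,0,0,0.008,0,0,0,0.01,0,0,0,0.01,0,0]
}}

```text
time_s: 24.38
eef_pos: [0.5349, 0.0243, 0.1712]
ee_rot: [0.525, -0.474, 0.474, -0.525]
contact_force: [-0.3, -0.5, -2.4]
opening: 0.0288
```

Call:
{"fn": "step_arm", "kwargs": {
  "plan": [0,0.004,0,0,0,0.008,0,0,0,0.008,0,0,0,0.008,0,0]
}}

```text
time_s: 24.72
eef_pos: [0.5349, 0.0243, 0.1691]
ee_rot: [0.525, -0.474, 0.474, -0.525]
contact_force: [0.4, 0.0, -1.5]
opening: 0.0282
```

```bash
python3 -c "
from h import *
goto((.5349,.0245,.174),5.8)"
```

```text
pos [0.5349 0.0243 0.1691] yaw 5.83 tilt [-1.e-04 -1.e+00 -2.e-04] -> frac [-0.0009 -0.0195  0.    ] twist 0.0006 F [ 0.37  0.04 -1.46] T [-0.152 -0.117 -0.013] op 0.02822 t 24.72
```

Call:
{"fn": "step_arm", "kwargs": {
  "plan": [0,0.004,0,0,0,0.006,0,0,0,0.006,0,0]
}}

```text
time_s: 24.97
eef_pos: [0.5351, 0.0242, 0.1677]
ee_rot: [-0.525, 0.474, -0.474, 0.525]
contact_force: [0.4, -0.8, -1.3]
opening: 0.0286
```

```bash
python3 -c "
from h import *
goto((.5349,.0245,.174),5.8)"
```

```text
pos [0.5351 0.0242 0.1677] yaw 5.82 tilt [-0.e+00 -1.e+00  2.e-04] -> frac [-0.0011 -0.025  -0.0005] twist 0.0005 F [ 0.4  -0.76 -1.35] T [ 0.051 -0.095  0.034] op 0.02864 t 24.97
```

Call:
{"fn": "step_arm", "kwargs": {
  "plan": [0,0.003,0,0,0,0.006,0,0,0,0.006,0,0]
}}

```text
time_s: 25.22
eef_pos: [0.5352, 0.0242, 0.1664]
ee_rot: [-0.525, 0.474, -0.474, 0.525]
contact_force: [-0.8, -1.0, 1.3]
opening: 0.0288
```

```bash
python3 -c "
from h import *
goto((.5349,.0245,.174),5.8)"
```

```text
pos [0.5352 0.0242 0.1664] yaw 5.82 tilt [ 1.e-04 -1.e+00  4.e-04] -> frac [-0.0014 -0.0305 -0.001 ] twist 0.0005 F [-0.77 -1.02  1.28] T [ 0.118 -0.061 -0.01 ] op 0.02875 t 25.22
```

Call:
{"fn": "step_arm", "kwargs": {
  "plan": [0,-0.003,0,0,-0.015,-0.003,0,0,-0.03,-0.003,0,0,-0.05,-0.003,0,0,-0.07,-0.003,0,0,-0.09,-0.003,0,0,-0.11,-0.002,0,0,-0.13,-0.001,0,0,-0.145,0,0,0,-0.15,0,0,0,-0.15,0,0,0]
}}

```text
time_s: 26.13
eef_pos: [0.5311, 0.0621, 0.1662]
ee_rot: [-0.525, 0.474, -0.474, 0.525]
contact_force: [0.3, 0.2, 0.4]
opening: 0.0286
```

```bash
python3 look.py 22
```

```text
pos [0.5311 0.0621 0.1662] yaw 5.85 tilt [-5.e-04 -1.e+00  0.e+00] -> frac [ 0.2821 -0.0993 -0.0029] twist 0.0012 F [0.34 0.2  0.38] T [ 0.313 -0.097  0.014] op 0.02861 t 26.13
```

View pics/s22.png

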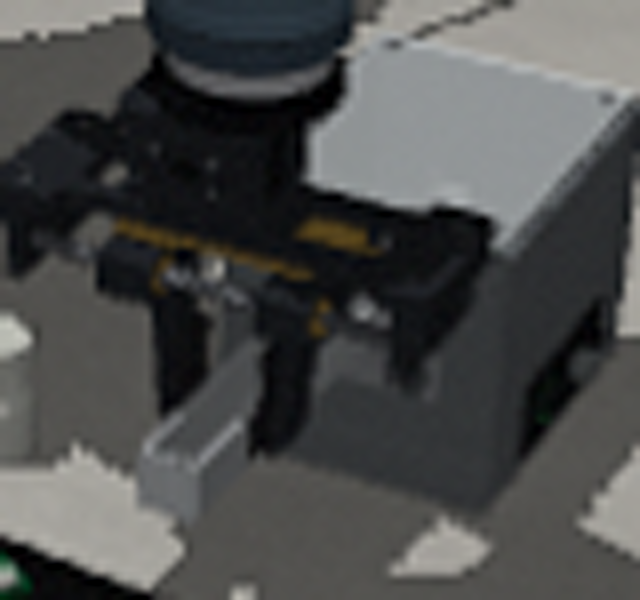

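Call:
{"fn": "step_arm", "kwargs": {
  "plan": [-0.01,-0.002,0,0,-0.025,-0.002,0,0,-0.04,-0.002,0,0,-0.055,-0.002,0,0,-0.062,-0.002,0,0,-0.062,-0.002,0,0]
}}

```text
time_s: 26.68
eef_pos: [0.5294, 0.0776, 0.1666]
ee_rot: [-0.525, 0.474, -0.474, 0.525]
contact_force: [0.3, -0.0, 0.0]
opening: 0.0287
```

Call:
{"fn": "step_arm", "kwargs": {
  "plan": [0,0,0,0,0,0,0,0],
  "grip": 0.328
}}

```text
time_s: 26.85
eef_pos: [0.5294, 0.0773, 0.1666]
ee_rot: [-0.525, 0.474, -0.474, 0.525]
contact_force: [0.4, 0.2, -0.8]
opening: 0.0284
```

```bash
python3 look.py 23
```

```text
pos [0.5294 0.0773 0.1666] yaw 5.84 tilt [-5.e-04 -1.e+00 -4.e-04] -> frac [ 0.3429 -0.098  -0.0022] twist 0.0008 F [ 0.35  0.15 -0.83] T [ 0.04 -0.02 -0.01] op 0.02842 t 26.85
```

View pics/s23.png

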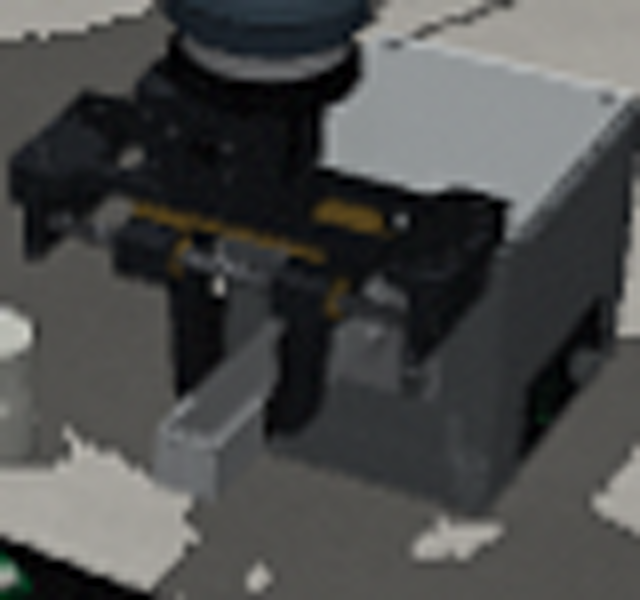

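Call:
{"fn": "step_arm", "kwargs": {
  "plan": [-0.001,-0.012,0,0,-0.005,-0.03,0,0,-0.01,-0.05,0,0,-0.016,-0.07,0,0,-0.023,-0.09,0,0,-0.031,-0.11,0,0,-0.04,-0.13,0,0,-0.05,-0.15,0,0,-0.058,-0.17,0,0,-0.065,-0.185,0,0,-0.067,-0.19,0,0,-0.067,-0.19,0,0]
}}

```text
time_s: 27.9
eef_pos: [0.5281, 0.0939, 0.2147]
ee_rot: [-0.525, 0.474, -0.474, 0.525]
contact_force: [0.6, -0.2, -0.3]
opening: 0.0286
```

```bash
python3 look.py 24
```

```text
pos [0.5281 0.0939 0.2147] yaw 5.84 tilt [ 0.e+00 -1.e+00  9.e-04] -> frac [ 0.4096  0.0948 -0.0038] twist 0.0009 F [ 0.58 -0.18 -0.34] T [-0.029 -0.136 -0.045] op 0.02864 t 27.9
```

View pics/s24.png

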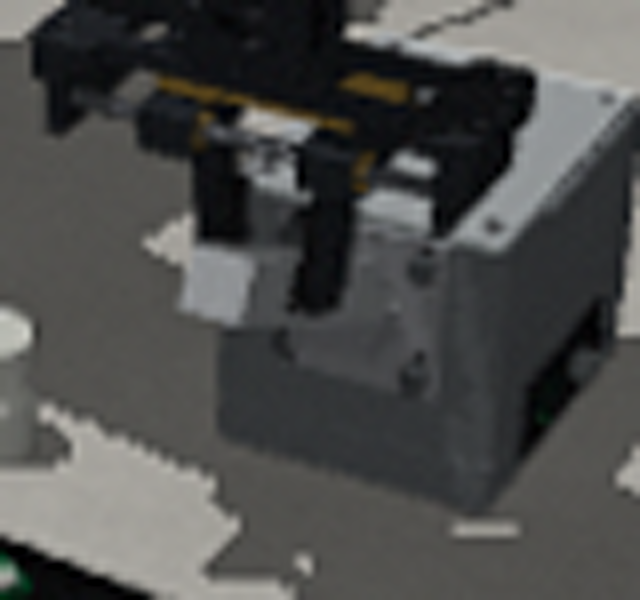

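Call:
{"fn": "step_arm", "kwargs": {
  "plan": [0,0,0,0,0,0,0,0,0,0,0,0],
  "grip": 0
}}

```text
time_s: 28.2
eef_pos: [0.528, 0.0935, 0.2142]
ee_rot: [-0.525, 0.474, -0.474, 0.525]
contact_force: [0.3, -0.1, 1.1]
opening: 0.0287
```

Call:
{"fn": "step_arm", "kwargs": {
  "plan": [0.025,-0.013,0,0,0.05,-0.026,0,0,0.05,-0.026,0,0,0,0,0,0,0,0,0,0,0.025,-0.013,0,0,0.05,-0.026,0,0,0.05,-0.026,0,0,0,0,0,0,0,0,0,0,0,0,0,0]
}}

```text
time_s: 29.12
eef_pos: [0.5276, 0.0943, 0.2138]
ee_rot: [0.525, -0.474, 0.473, -0.525]
contact_force: [-0.1, 1.0, 0.4]
opening: 0.0289
```

```bash
python3 look.py 25
```

```text
pos [0.5276 0.0943 0.2138] yaw 5.87 tilt [-6.e-04 -1.e+00 -6.e-04] -> frac [ 0.4115  0.0909 -0.002 ] twist 0.0015 F [-0.14  1.04  0.35] T [ 0.174 -0.139  0.009] op 0.02886 t 29.12
```

View pics/s25.png

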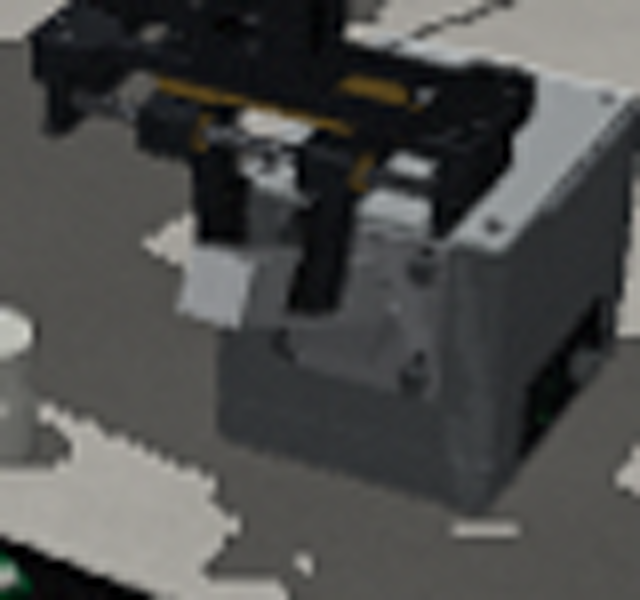

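```bash
cat > prof.py <<'E'
import sys
from h import *
def prof(d,tcp,th,show=True):
    y=np.radians(FY);X=np.array([np.cos(y),np.sin(y)]);Y=np.array([-X[1],X[0]])
    uu,vv=np.meshgrid(np.arange(130,240),np.arange(160,215));P=world(d,uu.ravel(),vv.ravel())
    # mouth coords
    lx=(P[:,:2]-FC)@X+.075;ly=(P[:,:2]-FC)@Y+.0015;z=P[:,2]-.089
    c,s=np.cos(th),np.sin(th)
    a=lx*c-z*s; h=lx*s+z*c   # along, height over floor underside
    for b in np.arange(-.12,.0,.005):
        k=(a>b)&(a<b+.005)&(abs(ly)<.007)&(h>-.01)&(h<.035)
        if k.sum()>1: print(round(b*1000),'n',k.sum(),'h med',(np.median(h[k])*1000).round(1),'max',(h[k].max()*1000).round(1))
th=np.radians(float(sys.argv[2]));d=snap('top',sys.argv[1]+'.pkl') if sys.argv[3]=='new' else load(sys.argv[1]+'.pkl')
prof(d,None,th)
E
echo old; python3 prof.py top16 26.5 old; echo new; python3 prof.py top25 28 new
```

```text
old
-35 n 4 h med 15.4 max 17.5
-30 n 6 h med 14.4 max 15.8
-25 n 10 h med 13.4 max 34.2
-20 n 15 h med 13.8 max 34.3
-15 n 12 h med 13.8 max 19.6
-5 n 3 h med 1.8 max 5.8
new
-25 n 2 h med 18.6 max 33.5
-20 n 20 h med 5.0 max 29.1
-15 n 7 h med 2.5 max 18.6
-10 n 7 h med 3.6 max 7.7
-5 n 6 h med 2.4 max 4.1
```

Call:
{"fn": "step_arm", "kwargs": {
  "plan": [0.035,-0.0185,0,0,0.07,-0.037,0,0,0.07,-0.037,0,0,0.035,-0.0185,0,0,0,0,0,0,0,0,0,0,0.035,-0.0185,0,0,0.07,-0.037,0,0,0.07,-0.037,0,0,0.035,-0.0185,0,0,0,0,0,0,0,0,0,0]
}}

```text
time_s: 30.22
eef_pos: [0.5271, 0.0952, 0.2131]
ee_rot: [0.525, -0.474, 0.473, -0.525]
contact_force: [0.9, 0.9, -0.1]
opening: 0.0289
```

Call:
{"fn": "step_arm", "kwargs": {
  "plan": [0.04,-0.021,0,0,0.07,-0.037,0,0,0.09,-0.048,0,0,0.09,-0.048,0,0]
}}

```text
time_s: 30.55
eef_pos: [0.5309, 0.0696, 0.2273]
ee_rot: [-0.524, 0.474, -0.475, 0.525]
contact_force: [0.6, -1.5, -1.5]
opening: 0.0288
```

```bash
python3 look.py 26;  python3 prof.py top26 28 new
```

```text
pos [0.5309 0.0696 0.2273] yaw 5.76 tilt [ 0.0014 -1.      0.0015] -> frac [ 0.3117  0.1455 -0.0048] twist -0.0008 F [ 0.6  -1.47 -1.47] T [-0.26  -0.062  0.097] op 0.0288 t 30.55
-50 n 8 h med 0.3 max 3.8
-45 n 11 h med 1.8 max 8.8
-40 n 9 h med 2.1 max 4.5
-35 n 7 h med 0.6 max 6.3
-30 n 10 h med 1.9 max 5.2
-25 n 13 h med 2.1 max 34.8
-20 n 12 h med 1.7 max 26.4
-15 n 14 h med 4.5 max 22.3
-10 n 6 h med 2.2 max 2.9
-5 n 6 h med 2.8 max 3.2
```

View pics/s26.png

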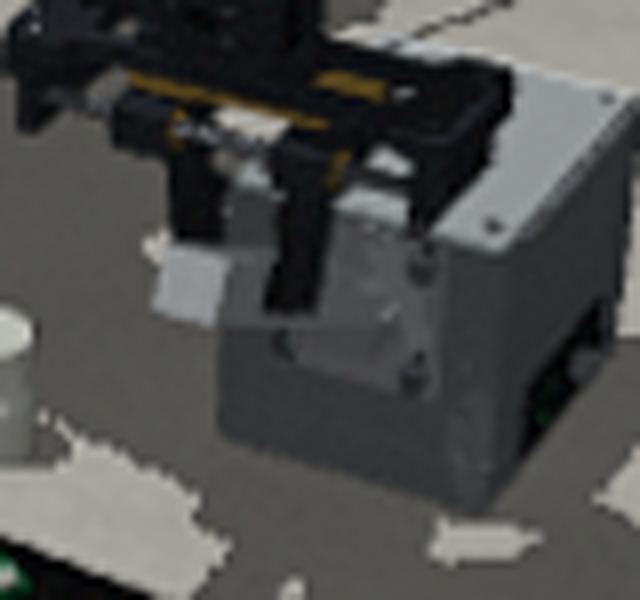

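Call:
{"fn": "step_arm", "kwargs": {
  "plan": [0.04,-0.021,0,0,0.1,-0.053,0,0,0.16,-0.085,0,0,0.22,-0.117,0,0,0.28,-0.12,0,0,0.34,-0.12,0,0,0.4,-0.12,0,0,0.46,-0.12,0,0,0.52,-0.12,0,0,0.56,-0.12,0,0,0.58,-0.12,0,0,0.58,-0.12,0,0]
}}

```text
time_s: 31.65
eef_pos: [0.5449, -0.074, 0.2562]
ee_rot: [0.524, -0.474, 0.474, -0.524]
contact_force: [0.9, 0.0, -1.2]
opening: 0.0287
```

```bash
python3 -c "
from h import *
goto((.547,-.1882,.2),20.7)
t=snap('top','top27.pkl');s=snap('scene','scene27.pkl');crop(t,100,300,140,230,4,'t27.png')
crop(s,260,360,130,225,8,'s27.png')
s0=load('scene0.pkl')
crop(s,318,350,155,190,12,'a.png');crop(s0,318,350,155,190,12,'b.png')
cv2.imwrite('pics/ab27.png',np.hstack([cv2.imread('pics/a.png'),cv2.imread('pics/b.png')]))
"
```

```text
pos [ 0.5449 -0.074   0.2562] yaw 5.75 tilt [ 1.e-04 -1.e+00 -1.e-04] -> frac [ 0.4552  0.225  -0.0375] twist -0.3322 F [ 0.92  0.02 -1.19] T [-0.068 -0.118  0.003] op 0.02875 t 31.65
```

View pics/s27.png

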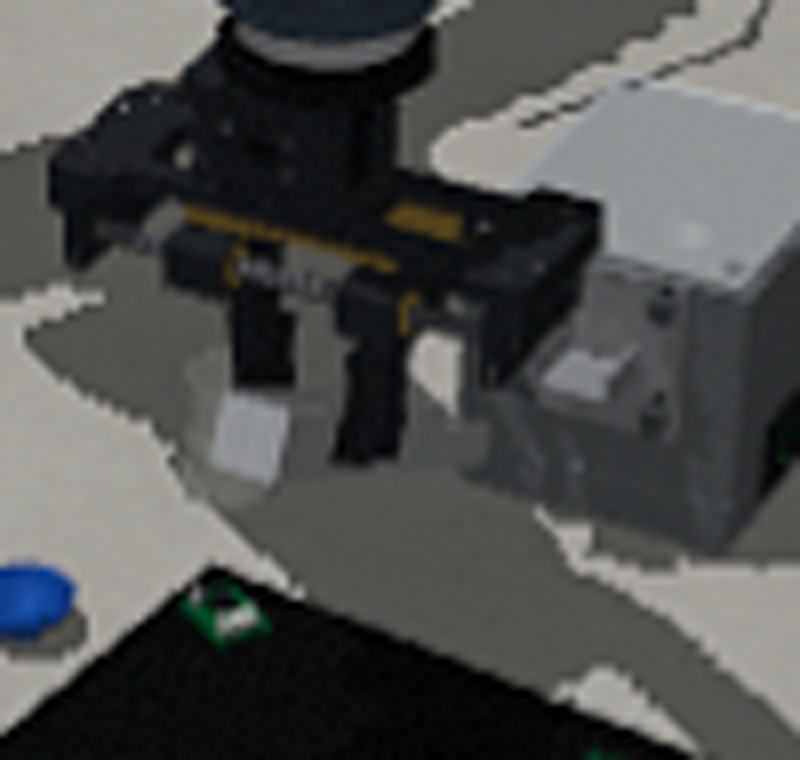

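View pics/ab27.png

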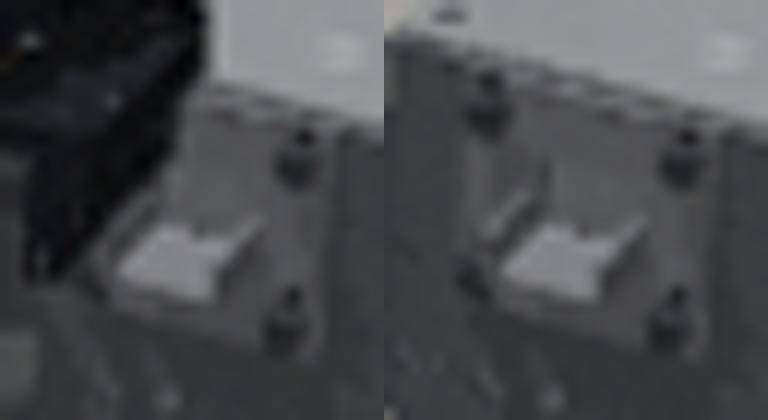

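View pics/t27.png

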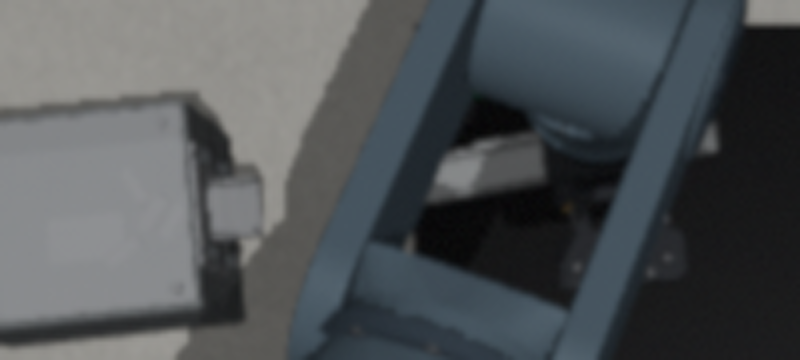

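```bash
python3 -c "
from h import *
goto((.545,-.182,.17),20.7)
t=load('top27.pkl');crop(t,60,160,150,230,7,'t27b.png')"
```

```text
pos [ 0.5448 -0.0727  0.2562] yaw 5.82 tilt [-5.e-04 -1.e+00 -2.e-04] -> frac [ 0.435   0.3444 -0.0434] twist -0.3307 F [ 0.14  0.5  -1.96] T [-0.029 -0.073 -0.018] op 0.02889 t 31.75
```

View pics/t27b.png

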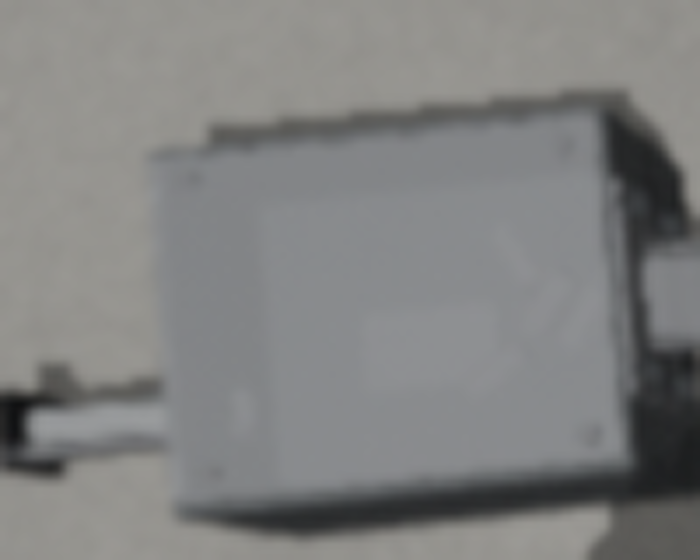

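```bash
python3 -c "
from h import *
for n in ('top0','top27'):
    t=load(n+'.pkl')['pixels'][158:222,82:152,::-1].astype(float)
    g=cv2.resize(t.mean(2),None,fx=5,fy=5,interpolation=cv2.INTER_CUBIC)
    cv2.imwrite('pics/en_'+n+'.png',np.clip((g-125)*6,0,255))
cv2.imwrite('pics/en.png',np.hstack([cv2.imread('pics/en_top0.png'),cv2.imread('pics/en_top27.png')]))"
```

```text
[ WARN:0@0.415] global loadsave.cpp:1063 imwrite_ Unsupported depth image for selected encoder is fallbacked to CV_8U.
```

View pics/en.png

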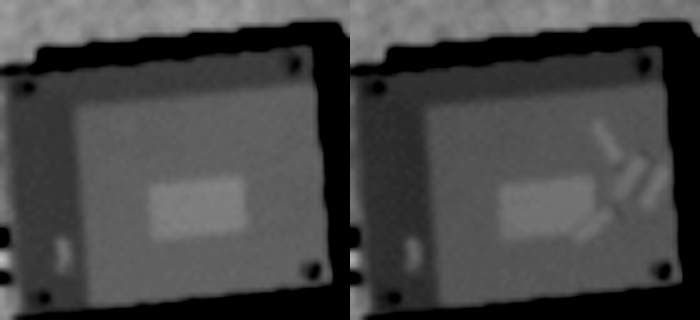

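Call:
{"fn": "step_arm", "kwargs": {
  "plan": [0.03,0.02,0,-0.02,0.08,0.05,-0.005,-0.05,0.14,0.09,-0.01,-0.1,0.2,0.14,-0.02,-0.15,0.26,0.19,-0.025,-0.2,0.32,0.24,-0.03,-0.25,0.38,0.28,-0.04,-0.3,0.42,0.32,-0.043,-0.33,0.435,0.344,-0.043,-0.33,0.435,0.344,-0.043,-0.33,0.435,0.344,-0.043,-0.33]
}}

```text
time_s: 32.67
eef_pos: [0.5452, -0.1814, 0.1701]
ee_rot: [-0.581, 0.403, -0.402, 0.582]
contact_force: [0.5, 0.5, -2.1]
opening: 0.0287
```

```bash
python3 -c "
from h import *
goto((.545,-.182,.14),20.7)
s=snap('scene','scene28.pkl')
crop(s,230,350,150,260,6,'s28.png')"
```

```text
pos [ 0.5452 -0.1814  0.1701] yaw 20.66 tilt [-1.e-03 -1.e+00 -3.e-04] -> frac [ 0.0019  0.1203 -0.0016] twist -0.001 F [ 0.53  0.51 -2.12] T [-0.065 -0.142 -0.016] op 0.0287 t 32.67
```

View pics/s28.png

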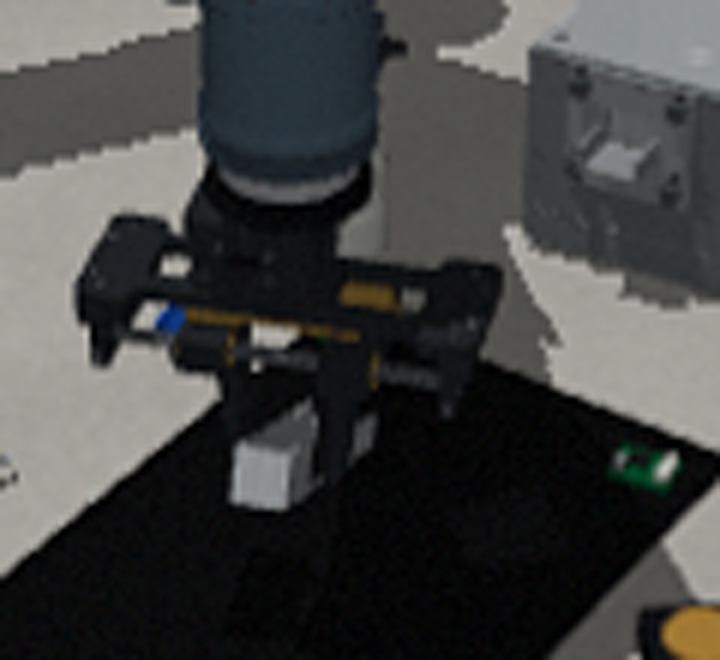

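Call:
{"fn": "step_arm", "kwargs": {
  "plan": [0,0.02,0,0,0,0.05,0,0,0,0.08,0,0,0,0.1,0,0,0,0.108,0,0,0,0.108,0,0]
}}

```text
time_s: 33.22
eef_pos: [0.5448, -0.1819, 0.1422]
ee_rot: [0.582, -0.403, 0.401, -0.582]
contact_force: [0.0, -0.3, -0.3]
opening: 0.0288
```

Call:
{"fn": "step_arm", "kwargs": {
  "plan": [0,0.004,0,0,0,0.008,0,0,0,0.012,0,0,0,0.012,0,0]
}}

```text
time_s: 33.55
eef_pos: [0.5453, -0.1823, 0.1402]
ee_rot: [0.582, -0.402, 0.402, -0.582]
contact_force: [-0.5, -0.1, -1.0]
opening: 0.0286
```

Call:
{"fn": "step_arm", "kwargs": {
  "plan": [0,0.004,0,0,0,0.008,0,0,0,0.008,0,0]
}}

```text
time_s: 33.8
eef_pos: [0.5455, -0.1825, 0.1385]
ee_rot: [-0.582, 0.402, -0.402, 0.582]
contact_force: [0.7, 0.0, 0.7]
opening: 0.0288
```

```bash
python3 -c "
from h import *
goto((.545,-.182,.14),20.7)"
```

```text
pos [ 0.5455 -0.1825  0.1385] yaw 20.68 tilt [ 6.e-04 -1.e+00  4.e-04] -> frac [-0.0025 -0.0061 -0.0011] twist -0.0005 F [0.67 0.04 0.7 ] T [ 0.07  -0.02  -0.023] op 0.02879 t 33.8
```

Call:
{"fn": "step_arm", "kwargs": {
  "plan": [0,0,0,0,0,0,0,0,0.012,0.018,0,0,0.025,0.036,0,0,0.035,0.054,0,0,0.045,0.072,0,0,0.053,0.09,0,0,0.06,0.108,0,0,0.065,0.122,0,0,0.069,0.134,0,0,0.069,0.134,0,0],
  "grip": 0.328
}}

```text
time_s: 34.72
eef_pos: [0.551, -0.1984, 0.1038]
ee_rot: [0.582, -0.403, 0.402, -0.582]
contact_force: [0.1, -0.4, 0.6]
opening: 0.0289
```

```bash
python3 -c "
from h import *
goto((.547,-.1882,.0733),20.7)
s=snap('scene','scene29.pkl')
crop(s,230,350,170,280,6,'s29.png')"
```

```text
pos [ 0.551  -0.1984  0.1038] yaw 20.67 tilt [-1.e-03 -1.e+00 -8.e-04] -> frac [-0.0435  0.122  -0.0004] twist -0.0007 F [ 0.13 -0.41  0.59] T [-0.062 -0.139 -0.049] op 0.02886 t 34.72
```

View pics/s29.png

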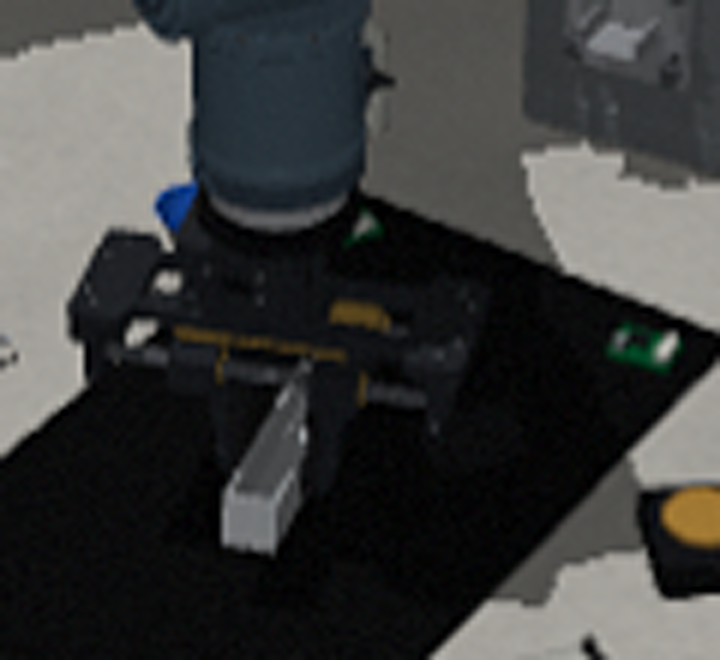

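Call:
{"fn": "step_arm", "kwargs": {
  "plan": [0.006,0.018,0,0,0.011,0.036,0,0,0.016,0.054,0,0,0.02,0.072,0,0,0.023,0.09,0,0,0.025,0.102,0,0,0.026,0.108,0,0,0.026,0.108,0,0]
}}

```text
time_s: 35.43
eef_pos: [0.5534, -0.2044, 0.0771]
ee_rot: [-0.582, 0.403, -0.402, 0.582]
contact_force: [0.1, 0.3, -0.7]
opening: 0.029
```

Call:
{"fn": "step_arm", "kwargs": {
  "plan": [0,0.005,0,0,0,0.009,0,0,0,0.009,0,0]
}}

```text
time_s: 35.68
eef_pos: [0.5537, -0.2045, 0.0756]
ee_rot: [0.582, -0.402, 0.402, -0.582]
contact_force: [0.2, -1.2, -1.4]
opening: 0.0292
```

```bash
python3 -c "
from h import *
goto((.547,-.1882,.0733),20.7)
s=snap('scene','scene30.pkl')
crop(s,230,350,170,280,6,'s30.png')"
```

```text
pos [ 0.5537 -0.2045  0.0756] yaw 20.68 tilt [ 3.e-04 -1.e+00  2.e-04] -> frac [-0.0706  0.0091 -0.0022] twist -0.0003 F [ 0.17 -1.22 -1.36] T [-0.046 -0.077  0.019] op 0.02917 t 35.68
```

View pics/s30.png

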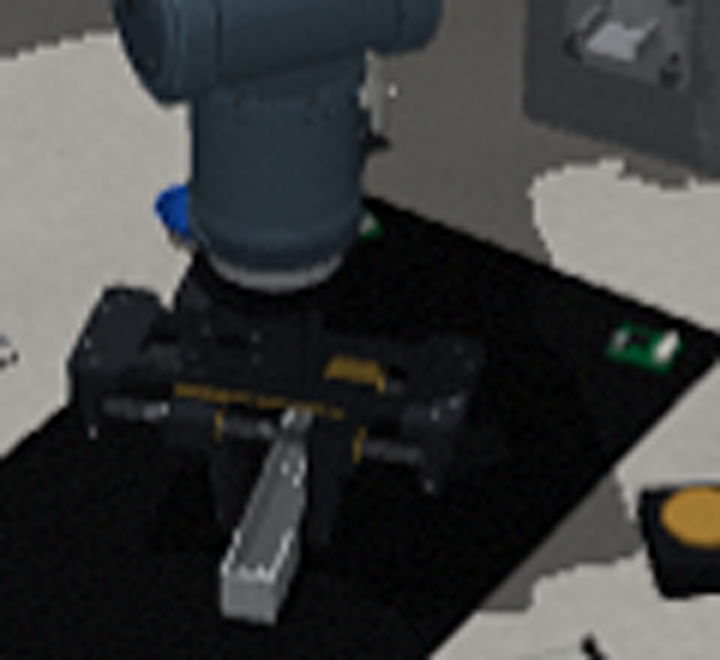

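Call:
{"fn": "step_arm", "kwargs": {
  "plan": [0,0.004,0,0,0,0.008,0,0,0,0.008,0,0]
}}

```text
time_s: 35.98
eef_pos: [0.5539, -0.2048, 0.0743]
ee_rot: [0.582, -0.402, 0.402, -0.582]
contact_force: [-2.3, 0.9, 3.7]
opening: 0.0289
```

Call:
{"fn": "step_arm", "kwargs": {
  "plan": [0,0.004,0,0,0,0.006,0,0,0,0.006,0,0]
}}

```text
time_s: 36.23
eef_pos: [0.554, -0.205, 0.0731]
ee_rot: [0.582, -0.402, 0.403, -0.581]
contact_force: [-2.4, -0.4, 6.6]
opening: 0.0292
```

```bash
python3 -c "
from h import *
goto((.547,-.1882,.0733),20.7)
s=snap('scene','scene31.pkl')
crop(s,255,300,230,285,10,'s31.png')"
```

```text
pos [ 0.554  -0.205   0.0731] yaw 20.69 tilt [ 1.3e-03 -1.0e+00  3.0e-04] -> frac [-0.0729 -0.0011 -0.0023] twist -0.0003 F [-2.37 -0.42  6.61] T [-0.084  0.354 -0.025] op 0.02924 t 36.23
```

View pics/s31.png

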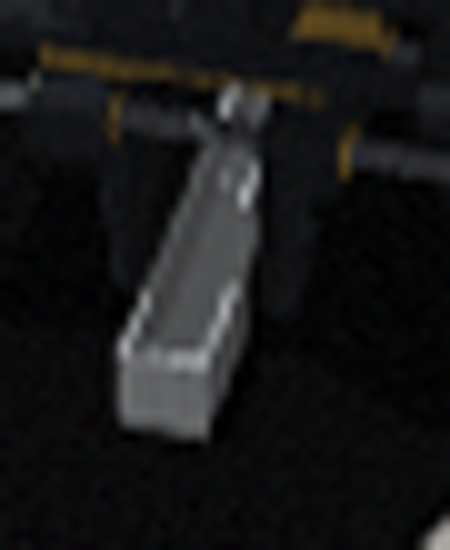

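Call:
{"fn": "step_arm", "kwargs": {
  "plan": [0,-0.004,0,0,0,-0.004,0,0,0,-0.004,0,0,0,-0.004,0,0],
  "grip": 0.6
}}

```text
time_s: 36.62
eef_pos: [0.5536, -0.2044, 0.0729]
ee_rot: [-0.582, 0.402, -0.402, 0.582]
contact_force: [-0.2, -0.4, -1.0]
opening: 0.0522
```

Call:
{"fn": "step_arm", "kwargs": {
  "plan": [0,-0.04,0,0,0,-0.1,0,0,0,-0.2,0,0,0,-0.3,0,0,0,-0.45,0,0,0,-0.6,0,0,0,-0.7,0,0,0,-0.7,0,0,0,-0.7,0,0],
  "grip": 0.6
}}

```text
time_s: 37.37
eef_pos: [0.5545, -0.2049, 0.2507]
ee_rot: [-0.582, 0.4, -0.404, 0.582]
contact_force: [-0.5, -0.9, -1.2]
opening: 0.0529
```

Call:
{"fn": "step_arm", "kwargs": {
  "plan": [0.15,0,0,0,0.3,0,0,0,0.45,0,-0.15,0,0.6,0,-0.3,0,0.75,0,-0.5,0,0.9,0,-0.7,0,0.95,0,-0.9,0,0.95,0,-0.9,0,0.95,0,-0.9,0]
}}

```text
time_s: 38.12
eef_pos: [0.4239, -0.5078, 0.2456]
ee_rot: [-0.581, 0.404, -0.401, 0.582]
contact_force: [0.8, -0.8, -0.7]
opening: 0.053
```

```bash
python3 -c "
from h import *
goto((.547,-.1882,.0733),20.7)
t=snap('top','top32.pkl');s=snap('scene','scene32.pkl')
cv2.imwrite('pics/t32.png',t['pixels'][:,:,::-1]);cv2.imwrite('pics/s32.png',s['pixels'][:,:,::-1])"
```

```text
pos [ 0.4239 -0.5078  0.2456] yaw 20.58 tilt [-0.0034 -1.     -0.0013] -> frac [-1.0213  0.6916  0.9113] twist -0.0027 F [ 0.77 -0.83 -0.7 ] T [-0.083 -0.124  0.029] op 0.05296 t 38.12
```

View pics/t32.png

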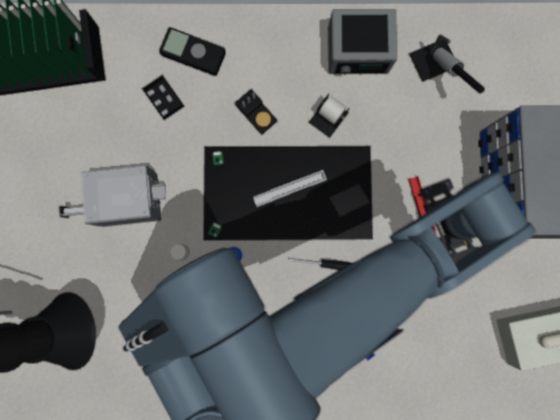

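View pics/s32.png

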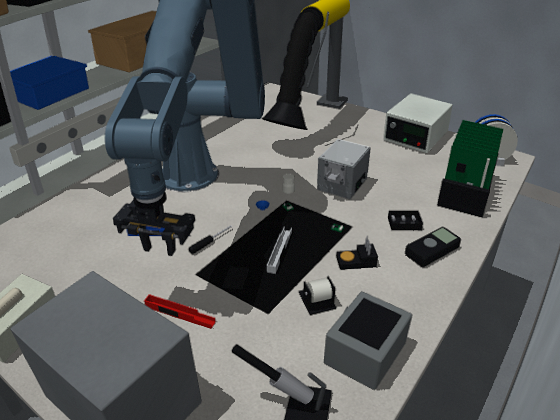

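```bash
python3 -c "
from h import *
t=load('top32.pkl');s=load('scene32.pkl')
crop(t,245,335,165,215,6,'a.png');crop(s,318,350,155,190,10,'b.png');crop(s,262,297,222,277,6,'c.png')
g=cv2.resize(t['pixels'][158:222,82:152].astype(float).mean(2),None,fx=5,fy=5,interpolation=cv2.INTER_CUBIC);g=np.clip((g-125)*6,0,255).astype(np.uint8);g=cv2.cvtColor(g,cv2.COLOR_GRAY2BGR)
W=np.zeros((660,700,3),np.uint8)
for (p,(y,x)) in ((cv2.imread('pics/a.png'),(0,0)),(g,(310,0)),(cv2.imread('pics/b.png'),(310,370))):
    h,w=p.shape[:2];h=min(h,660-y);w=min(w,700-x);W[y:y+h,x:x+w]=p[:h,:w]
cv2.imwrite('pics/fin.png',W[:600])
import numpy as np
uu=np.arange(258,322,6);
s0=load('scene0.pkl')
for d in(s,s0):
  for v in (168,170,172):
    u=np.arange(331,340);P=world(d,u,np.full(9,v));print(v,(((P[:,:2]-FC)@[np.cos(np.radians(FY)),np.sin(np.radians(FY))])*1000).astype(int))
"
```

```text
168 [ 34 -73 -77 -79 -80 -74 -75 -81 -79]
170 [ 30 -71 -71 -67 -65 -67 -71 -68 -80]
172 [ 18 -65 -67 -67 -76 -67 -73 -62 -77]
168 [ 42 -80 -82 -76 -77 -78 -77 -78 -77]
170 [ 31 -73 -66 -67 -64 -71 -74 -75 -78]
172 [ 17 -75 -69 -66 -70 -73 -68 -73 -77]
```

View pics/fin.png

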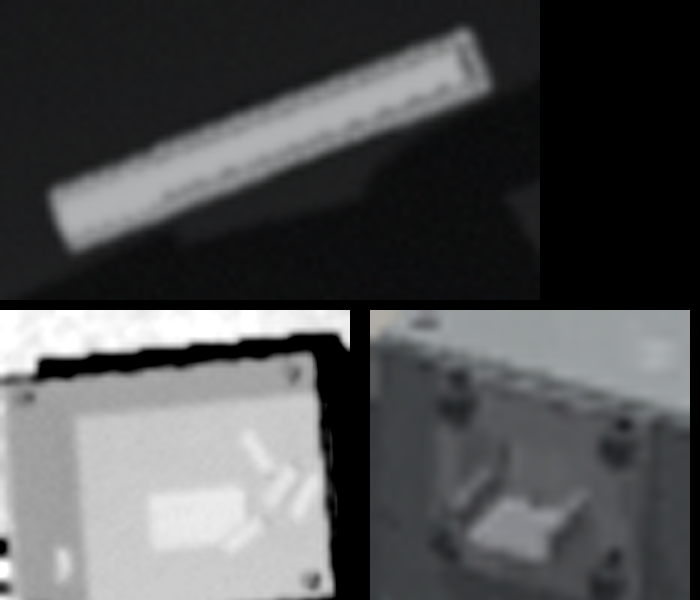

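Chute empty and flat on the mat (nose at about px 257,200, rear at 325,175 in the top view). Four spacers are visible through the cover, and the flap is shut.

```bash
python3 -c "
from bench import workorder
print(workorder.job_done())"
```

```text
the job is handed in; nothing more can be done
None
```

The feeder is topped up: all four spacers are in the hopper, the flap is shut, and the chute lies empty and upright on the black mat. I handed the job in at about 38 s of the 72 s allowed.

**What I did:**
- **Insertion:** I gripped the chute on its rubber strips and lowered its nose onto the sill by feel, finding the sill about 89 mm above the table. I then pushed it in about 28 mm past the mouth.
- **Tipping:** The moves could not pitch the tool. I loosened the grip so the chute could swivel between the pads, bearing on the sill, and raised it to about 27–28°.
- **Laying down:** I drew the chute out and levelled it nose-first on the mat with the same light grip.

**What went wrong:** On the first pour some spacers stuck under the flap, and the check after drawing out failed. At least two were still in the chute's nose, and the flap stood ajar with what looked like another spacer lying in the mouth. I rested the nose on the sill again, pushed back in and re-tipped, then made a few short in-and-out strokes along the chute's axis while tipped. That cleared everything.

**Last checks:**
- The top picture shows four spacers through the cover and an empty trough lying flat on the mat.
- The slot picture and its depth readings match the starting ones, so the flap is closed.
- The bystanders look to be in their original places, by eye. In the last top picture the arm hides part of the blue cap, but the side view shows it.
- The forces I read on the feeder were about 2–3 N. The largest reading anywhere was about 7 N, while pressing the chute onto the mat. I only read forces at the end of each move, so brief peaks in between are not ruled out.

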